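Push two shoe heels through the flaps of their stock bins

TASK

Put the two loose shoe heels away, each into the stock bin whose mouth fits its width: the wide heel into the wide bin, the narrow heel into the narrow bin. Set the heel on the bin's ledge and push it in through the hanging flap until it drops inside; leave both flaps hanging fully shut, and do not disturb anything else on the bench.

Things in the scene. Friction and masses are not known exactly. Their poses are not given: they have to be found in the camera images.
- bin_wide: Wide stock bin, fixed. Origin: at bench level under the hanging flap, mid-mouth; x points into the bin, z up. Ledge: top 75 mm over the bench, 94 mm wide, x = -110 to +2 mm (sill edge); behind it the floor is only 6 mm high. Side walls (6 mm thick, 82 mm apart) and clear roof (139 to 142 mm high) from x = 0 to 125 mm, clear back. Only opening: the mouth over the ledge at x = 0.
- bin_narrow: Narrow stock bin, fixed. Origin: at bench level under the hanging flap, mid-mouth; x points into the bin, z up. Ledge: top 75 mm over the bench, 68 mm wide, x = -110 to +2 mm (sill edge); behind it the floor is only 6 mm high. Side walls (6 mm thick, 56 mm apart) and clear roof (139 to 142 mm high) from x = 0 to 125 mm, clear back. Only opening: the mouth over the ledge at x = 0.
- flap_wide (a joint): Flap in the wide bin's mouth: 78 mm wide, 58 mm tall, 3 mm thick aluminium, hung on a rod 136 mm over the bench, lower edge 3 mm over the ledge. 0 = hanging shut; swings only inwards, to 1.4 rad. Light (40 g): a pushed heel opens it. A heel tips off the sill and drops in once its rear is pushed 10 to 25 mm past the flap; the flap then falls shut.
- flap_narrow (a joint): Flap in the narrow bin's mouth: 52 mm wide, 58 mm tall, 3 mm thick aluminium, hung on a rod 136 mm over the bench, lower edge 3 mm over the ledge. 0 = hanging shut; swings only inwards, to 1.4 rad. Light (40 g): a pushed heel opens it. A heel tips off the sill and drops in once its rear is pushed 10 to 25 mm past the flap; the flap then falls shut.
- heel_wide_c (a point): Wide shoe heel, loose: D-shaped wooden block, black rubber top; 66 mm wide (y), 62 mm long (x), 34 mm high, about 130 g. Point: its centre, 17 mm above the underside. x runs from the flat face (x = -31 mm) to the round end (x = +31 mm, radius 33 mm); its sides are flat and parallel from the flat face to x = -2 mm. z up.
- heel_narrow_c (a point): Narrow shoe heel, loose: D-shaped wooden block, black rubber top; 44 mm wide (y), 58 mm long (x), 34 mm high, about 90 g. Point: its centre, 17 mm above the underside. x runs from the flat face (x = -29 mm) to the round end (x = +29 mm, radius 22 mm); its sides are flat and parallel from the flat face to x = 7 mm. z up.
- glue_jar_c (a point): Bystander: white glue jar with an orange cap between the bins, 44 mm in diameter and 100 mm tall, standing loose. This point is its centre, half-way up.
- tin_l_c (a point): Bystander: bare steel tin on the left (+y), 48 mm in diameter and 55 mm tall, standing loose. This point is its centre, half-way up.
- tin_r_c (a point): Bystander: bare aluminium tin on the right (-y), 48 mm in diameter and 55 mm tall, standing loose. This point is its centre, half-way up.
- pot_l_c (a point): Bystander: small amber pot at the far left, 40 mm in diameter and 65 mm tall, standing loose. This point is its centre, half-way up.
- pot_r_c (a point): Bystander: small white pot at the far right, 40 mm in diameter and 65 mm tall, standing loose. This point is its centre, half-way up.
- brush_grip (a point): Bystander: a glue brush 180 mm long lying on the bench between the robot and the bins; this point is on its handle.
There are look-alikes about, which are no part of the job. Leave any green, pink or red look-alike of the part that bears heel_narrow_c alone.

How it is judged:
By the outcome, as a careful person would: the job done as asked, in the order asked, and still so for the second after the job is handed in, with the robot touching nothing.
It also fails if it takes over 72 s, if anything falls off the work surface, if the arm or the gripper's body presses on something with over 40 N, if the wrist force passes 120 N, or if a joint passes its speed limit or range.

ROBOT

A 6-joint arm with a two-finger parallel gripper is mounted at the origin on the work surface. World frame = base frame: x ahead of the robot, y to its left, z up, the work surface at z = 0. Lengths are in m, angles in rad, forces in N, time in s.
With the tool pointing down it reaches from about 0.4 to 0.925 m from the base axis. Payload 3.4 kg.
Tool frame: the origin (TCP) lies at the very end of the fingers, on their centre line; the grasp point (between the pads) lies 19 mm behind it; z points along the fingers, y is the line along which they close (so a half turn about z gives the same grasp; the last joint's range is limited). The gripper opens to 85 mm and grips with 20 to 120 N. Pads are 22 mm wide; open, the fingers measure 114 mm over their backs; the gripper's body (76 mm by 85 mm) begins 54 mm behind the grasp point. The pads swing forward as they close: fully open they stand 13 mm farther back than shut.
Start: joints at [1.244, 0.307, 1.506, -0, 1.328, -0.073], TCP at [0.144, 0.557, 0.231] pointing down, gripper open.
Joint ranges: [-3.12, 3.12], [-1.05, 2.28], [0.14, 2.33], [-1.42, 4.57], [0.1, 2.73], [-2.68, 2.68]. Speed limits (rad/s): [2.57, 2.57, 3.14, 3.14, 3.14, 3.14].

INTERFACE

Orientations are given as a rotation vector (axis times angle).
In Python, from plant import bot, snapshot, calibration gives the robot as it stands.
- The arm moves only by the tool arm_command, never from a script. Its argument "deltas" is a list of rows, each a list of 2 entries, a list of its own where there are three numbers: the shift along the tool's x, y, z in m, then the turn, a rotation vector about the tool's x, y, z in rad. In form: [[[x, y, z], [ax, ay, az]], ...]. A call has 1 to 20 rows; each row is the pose to reach, as a shift and turn from the pose commanded when the call began, along the tool's axes at that moment; what a row does not reach only later rows make up. A row lasts 1/8 s, in which the tool goes at most 62.5 mm and 10.7 degrees, less where a joint would pass 70% of its speed; a pose out of reach is approached as far as the arm can. A call with a gripper value outside its range is refused whole. "claw" is the closure, from 0 (fully open) to 1 (shut), set as the call begins (left out, the last holds). The fingers move at their own pace and stop on an object; "squeeze" is the grip in N (left out, the last holds). Time passes only in rows, so rows that repeat a pose let the fingers close. It gives the time, the measured TCP pose, the force, the opening and the grip force at its end, in the units of the state.
- bot.sense(): the state, without advancing time (a new reading comes with each control period).
- snapshot(name): name is "scene" or "side" or "wrist"; returns the picture (420x560x3 uint8, red, green, blue); there is no depth.
- calibration(name): a dict with "fx", "fy", "cx", "cy" (pixels), "k1" (the pictures are not rectified: a ray, as slopes to the right and down, at radius r is drawn at 1 + k1 r^2 times it, then the intrinsics apply), "extrinsics" (4x4, takes a point from camera to world coordinates); the wrist camera has in their place "tool_from_camera" (4x4, takes a point from camera to tool coordinates, whose origin is the TCP and whose axes are the flange's). Camera axes: x right, y up, looking along -z (the intrinsics and any distortion apply to the point x, -y, -z); pixel columns grow to the right and rows downward; lengths in m; the calibration is good to about 2 mm. A picture is of the moment at which its call begins: read the wrist's pose just before it. calibration takes no time and is no camera call.
- bot.finish_job(): hands the job in; it is judged then, once.
The state is a dict: "time_s": time; "q": joint angles; "joint_velocities": joint speeds; "joint_torque": joint torques, N m; "position": TCP position; "ee_rot": TCP orientation; "force": force on the tool from outside, world axes, zero at the start; "moment": the same for the moment, N m; "opening": finger opening in m; "finger_force": force on a finger pad.
Only numpy, scipy, OpenCV 4.12 (cv2) and the standard library are available. Lean on these libraries where they do the work, as an engineer would, in place of code of your own. Each camera call takes 0.05 s, during which the arm holds its last target. There are 200 camera calls.

## Working session

There is one attempt and no reset: what is moved stays moved. The work goes in short steps, Python scripts to look and compute and a tool call to move; the robot and the scene stay as the last step left them, time stands still between calls to the robot, and variables do not carry over. Pictures are saved under pics/ and viewed, at most 10 in all, crops included, and the job is handed in when it is done.

Besides the shell and the picture viewer there is one more tool, called after ">>>" as name(argument=value, ...), one argument or row to a line, values as JSON. arm_command: Moves the arm, as the interface text tells. Its arguments: {"type":"object","properties":{"deltas":{"type":"array","items":{"type":"array"}},"claw":{"type":"number"},"squeeze":{"type":"number"}},"required":["deltas"]}

```bash
ls; mkdir -p pics
cat > h.py <<'E'
import numpy as np, cv2
from plant import bot, snapshot, calibration
from scipy.spatial.transform import Rotation as R
def cam(n,s=None):
    c=calibration(n)
    if n=='wrist':
        s=s or bot.sense(); T=np.eye(4); T[:3,:3]=R.from_rotvec(s['ee_rot']).as_matrix(); T[:3,3]=s['position']
        E=T@np.array(c['tool_from_camera'])
    else: E=np.array(c['extrinsics'])
    return c,E
def ray(c,E,u,v):
    x=(u-c['cx'])/c['fx'];y=(v-c['cy'])/c['fy'];r=np.hypot(x,y);q=r
    for _ in range(20): q=r/(1+c['k1']*q*q)
    k=q/r if r>0 else 1
    return E[:3,3],E[:3,:3]@np.array([x*k,-y*k,-1])
def hit(c,E,u,v,z):
    o,d=ray(c,E,u,v); return o+d*(z-o[2])/d[2]
def proj(c,E,p):
    q=np.linalg.inv(E)@np.append(p,1); x=q[0]/-q[2];y=-q[1]/-q[2];f=1+c['k1']*(x*x+y*y)
    return np.array([c['fx']*x*f+c['cx'],c['fy']*y*f+c['cy']])
def shot(n,f):
    s=bot.sense(); im=snapshot(n); cv2.imwrite(f'pics/{f}.png',im[:,:,::-1]); np.save(f'pics/{f}.npy',im); return im,s
E
python3 - <<'E'
from h import *
for n in ['scene','side']:
    shot(n,n+'0'); c,E=cam(n); print(n,{k:c[k] for k in('fx','cx','cy','k1')},E.round(3))
s=bot.sense();print(s)
print(calibration('wrist'))
E
```

```text
pics
scene {'fx': 452.8436290346514, 'cx': 283.66885695769946, 'cy': 209.55083898512802, 'k1': -0.04826686592194464} [[-0.266 -0.617  0.741  1.453]
 [ 0.964 -0.184  0.193  0.239]
 [ 0.017  0.765  0.643  0.944]
 [ 0.     0.     0.     1.   ]]
side {'fx': 396.71114782988934, 'cx': 286.88243148135405, 'cy': 206.13755664957333, 'k1': -0.07461579610526456} [[ 0.986  0.097 -0.135  0.309]
 [-0.165  0.643 -0.748 -0.944]
 [ 0.014  0.76   0.65   0.92 ]
 [ 0.     0.     0.     1.   ]]
{'time_s': 0.1, 'q': array([ 1.24449787e+00,  3.07534326e-01,  1.50753466e+00,  8.22084749e-06,
        1.32837470e+00, -7.34930023e-02]), 'joint_velocities': array([-0.00078038, -0.00252048, -0.0015808 , -0.00034166, -0.00138249,
       -0.00076789]), 'joint_torque': array([-3.52818915e-04, -4.58525240e+01, -2.52611858e+01, -3.30097464e-05,
        5.48903117e-03, -9.19709237e-06]), 'position': array([0.14364051, 0.55613927, 0.23045549]), 'ee_rot': array([-3.96004860e-01, -3.11615437e+00,  2.84686643e-03]), 'force': array([0.35495657, 0.49615853, 0.04170542]), 'moment': array([0.0306096 , 0.01301918, 0.01238417]), 'finger_force': 0.0, 'opening': 0.08565776322924075}
{'fx': 357.6111739643038, 'fy': 357.6111739643038, 'cx': 278.118458943596, 'cy': 211.32154561857132, 'k1': -0.027080790964425, 'tool_from_camera': array([[ 8.09770752e-04,  9.61900020e-01,  2.73400250e-01,
         6.80212915e-02],
       [ 9.99999667e-01, -7.51298301e-04, -3.18568226e-04,
        -3.90312203e-05],
       [-1.01025640e-04,  2.73400417e-01, -9.61900308e-01,
        -1.41831079e-01],
       [ 0.00000000e+00,  0.00000000e+00,  0.00000000e+00,
         1.00000000e+00]])}
```

View pics/scene0.png

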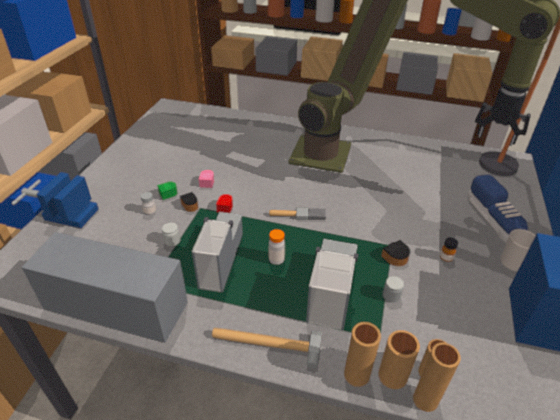

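View pics/side0.png

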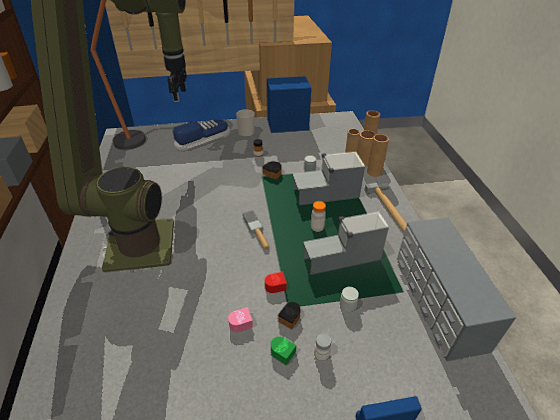

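The scene view shows the wide heel at about (396,252) and the narrow heel at (189,201), with the wide bin at (333,283) and the narrow bin at (215,253). In the side view the heels are at (272,170) and (289,315). Next I'll enlarge these areas.

Run:
```python
from h import *
a=np.load('pics/scene0.npy');b=np.load('pics/side0.npy')
def cr(im,x,y,w,h): return cv2.resize(im[y:y+h,x:x+w],(400,300),interpolation=cv2.INTER_CUBIC)
o=np.vstack([np.hstack([cr(a,280,232,120,90),cr(a,160,205,120,90)]),np.hstack([cr(b,260,140,120,90),cr(b,280,200,120,90)])])
cv2.imwrite('pics/c1.png',o[:,:,::-1])
# rough heel positions
for n,pts in [('scene',dict(w=(396,250),n=(189,200))),('side',dict(w=(272,168),n=(289,312)))]:
    c,E=cam(n)
    for k,p in pts.items(): print(n,k,hit(c,E,*p,.03).round(3))
```

```text
scene w [0.482 0.322 0.03 ]
scene n [ 0.441 -0.338  0.03 ]
side w [0.474 0.314 0.03 ]
side n [ 0.428 -0.345  0.03 ]
```

View pics/c1.png

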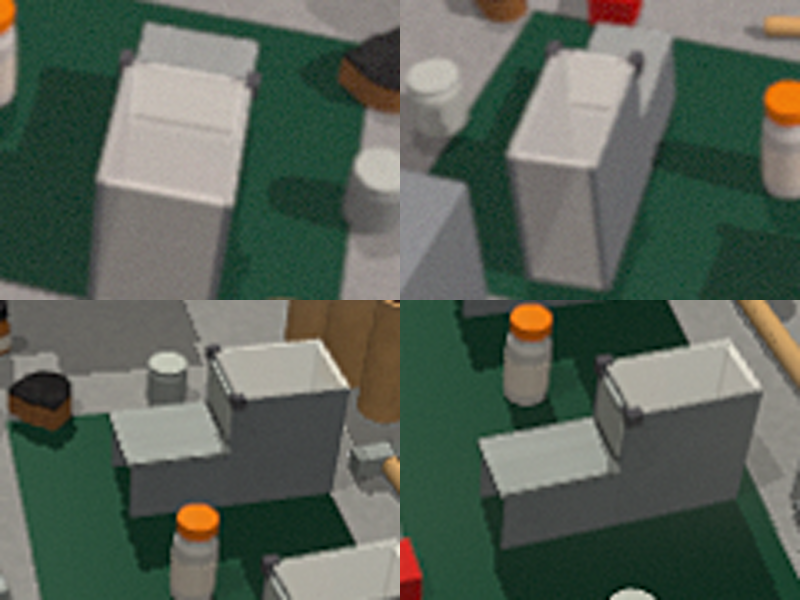

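Run:
```python
from h import *
P={'wide':{'scene':[(323.5,239.5),(357.4,244.6),(309.4,286),(349.9,292.9)],'side':[(299,188.6),(293.3,173.9),(364.4,166.4),(356,152.6)]},
'narrow':{'scene':[(218.5,213.1),(242.8,216.4),(193.3,252.1),(219.1,254.5)],'side':[(310.9,257.6),(304,241.4),(388,227.6),(379,212.6)]}}
for b in P:
  for n in P[b]:
    c,E=cam(n); p=[hit(c,E,*q,z) for q,z in zip(P[b][n],(.075,.075,.142,.142))]
    f=(p[0]+p[1])/2; k=(p[2]+p[3])/2
    d=k-f; yaw=np.arctan2(d[1],d[0]); u=np.array([np.cos(yaw),np.sin(yaw)])
    print(b,n,[x[:2].round(3).tolist() for x in p],'yaw',yaw.round(3),'L',np.hypot(*d[:2]).round(3),'org',(f[:2]+u*.110).round(4),(k[:2]-u*.125).round(4))
```

```text
wide scene [[0.545, 0.119], [0.538, 0.213], [0.775, 0.128], [0.77, 0.221]] yaw 0.038 L 0.231 org [0.6513 0.1702] [0.6475 0.1701]
wide side [[0.541, 0.114], [0.537, 0.202], [0.769, 0.12], [0.766, 0.208]] yaw 0.024 L 0.229 org [0.6486 0.1609] [0.6428 0.1607]
narrow scene [[0.522, -0.201], [0.516, -0.127], [0.75, -0.172], [0.74, -0.107]] yaw 0.109 L 0.227 org [ 0.6285 -0.1522] [ 0.6207 -0.1531]
narrow side [[0.514, -0.204], [0.508, -0.138], [0.741, -0.185], [0.737, -0.119]] yaw 0.085 L 0.229 org [ 0.6206 -0.1619] [ 0.6147 -0.1624]
```

```bash
cat >> h.py <<'E'
def tool(yaw,tilt=0):
    # tool z down, tool x along yaw; tilt swings the tip forward along +yaw
    return R.from_euler('z',yaw)*R.from_matrix(np.diag([1,-1,-1.]))*R.from_euler('y',tilt)
def delta(p,rot,s=None):
    s=s or bot.sense(); r0=R.from_rotvec(s['ee_rot'])
    d=r0.inv().apply(np.array(p)-s['position']); t=(r0.inv()*rot).as_rotvec()
    print('delta',d.round(4).tolist(),t.round(4).tolist(),'pos',s['position'].round(4),'yaw',s['q'].round(2)); return d,t
E
python3 - <<'E'
from h import *
print(tool(0,.5).as_matrix()[:,2])
delta([.47,.30,.25],tool(0))
P=dict(jar=((277,236),(319,205),.1),red=((225,203),(275,282),.03),green=((168,189),(283,348),.03),pink=((207,178),(240,319),.03),potl=((450,243),(258,143),.065),tinl=((394,284),(310,160),.055),brush=((290,212),(262,236),.01),tinr=((171,230),(350,293),.055),potr=((148,198),(323,340),.065))
for k,(a,b,z) in P.items():
    print(k,[hit(*cam(n),*q,z)[:2].round(3).tolist() for n,q in(('scene',a),('side',b))])
E
```

```text
[ 0.47942554  0.         -0.87758256]
delta [-0.38, -0.1664, -0.0193] [-0.0005, 0.0026, 2.8888] pos [0.1436 0.5561 0.2305] yaw [ 1.24  0.31  1.51  0.    1.33 -0.07]
jar [[0.593, -0.001], [0.581, -0.01]]
red [[0.422, -0.222], [0.406, -0.24]]
green [[0.407, -0.429], [0.396, -0.446]]
pink [[0.313, -0.33], [0.298, -0.347]]
potl [[0.448, 0.464], [0.435, 0.448]]
tinl [[0.635, 0.325], [0.623, 0.311]]
brush [[0.383, -0.018], [0.393, -0.032]]
tinr [[0.61, -0.314], [0.597, -0.328]]
potr [[0.507, -0.442], [0.49, -0.46]]
```

>>> arm_command(
  deltas=[
    [[-0.06, -0.03, -0.005], [0, 0, 0.18]],
    [[-0.12, -0.055, -0.02], [0, 0, 0.36]],
    [[-0.18, -0.08, -0.02], [0, 0, 0.54]],
    [[-0.24, -0.11, -0.02], [0, 0, 0.72]],
    [[-0.3, -0.13, -0.02], [0, 0, 0.9]],
    [[-0.34, -0.15, -0.02], [0, 0, 1.08]],
    [[-0.38, -0.166, -0.02], [0, 0, 1.26]],
    [[-0.38, -0.166, -0.02], [0, 0, 1.44]],
    [[-0.38, -0.166, -0.02], [0, 0, 1.62]],
    [[-0.38, -0.166, -0.02], [0, 0, 1.8]],
    [[-0.38, -0.166, -0.02], [0, 0, 1.98]],
    [[-0.38, -0.166, -0.02], [0, 0, 2.16]],
    [[-0.38, -0.166, -0.02], [0, 0, 2.34]],
    [[-0.38, -0.166, -0.02], [0, 0, 2.52]],
    [[-0.38, -0.166, -0.02], [0, 0, 2.7]],
    [[-0.38, -0.166, -0.02], [0, 0, 2.889]],
    [[-0.38, -0.166, -0.02], [0, 0, 2.889]],
    [[-0.38, -0.166, -0.02], [0, 0, 2.889]],
  ],
)

```text
time_s: 2.35
position: [0.4701, 0.3009, 0.2511]
ee_rot: [3.141, 0.004, -0.001]
force: [-0.4, -0.9, 0.2]
opening: 0.0855
finger_force: 0.0
```

Run:
```python
from h import *
im,s=shot('wrist','w1'); print(s['q'].round(3),s['position'],s['ee_rot'],s['time_s'])
```

```text
[ 0.494  0.269  1.511 -0.     1.363  2.062] [0.47008556 0.30086961 0.2510588 ] [ 3.14132282e+00  4.48396208e-03 -7.44175084e-04] 2.35
```

View pics/w1.png

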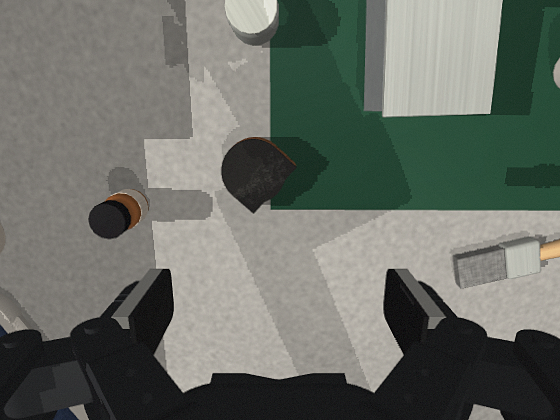

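```bash
cat >> h.py <<'E'
def heel(im,s,seed,L,z=.034,thr=60):
    c,E=cam('wrist',s); m=(im.max(2)<thr).astype(np.uint8)
    m=cv2.morphologyEx(m,cv2.MORPH_CLOSE,np.ones((5,5))); m=cv2.morphologyEx(m,cv2.MORPH_OPEN,np.ones((5,5)))
    _,lab=cv2.connectedComponents(m); m=(lab==lab[seed[1],seed[0]]).astype(np.uint8)
    k=max(cv2.findContours(m,cv2.RETR_EXTERNAL,cv2.CHAIN_APPROX_NONE)[0],key=len)
    p=np.array([hit(c,E,*q,z)[:2] for q in k[:,0]])*1000
    h=cv2.convexHull(p.astype(np.float32))[:,0]; a=cv2.approxPolyDP(h[:,None],3,True)[:,0]
    d=np.roll(a,-1,0)-a; i=np.linalg.norm(d,axis=1).argmax()
    t=d[i]/np.linalg.norm(d[i]); f=a[i]+d[i]/2; n=np.array([-t[1],t[0]])
    if n@(h.mean(0)-f)<0:n=-n
    w=h@t; l=h@n
    mid=t*(w.max()+w.min())/2+n*(l.max()+l.min())/2
    print('edges',np.linalg.norm(d,axis=1).round(1),'extent W',np.ptp(w).round(1),'L',np.ptp(l).round(1),'centre',mid.round(1),'flat+L/2',(f+n*L/2).round(1),'yaw',np.arctan2(n[1],n[0]).round(3))
E
python3 - <<'E'
from h import *
im=np.load('pics/w1.npy')
s=bot.sense()
for t in (50,70,90): heel(im,s,(258,175),62,thr=t)
E
```

```text
edges [33.7 49.4 28.2 26.6 40.8 39.9 38.  19.5  8.4] extent W 106.7 L 74.0 centre [477.9 304.3] flat+L/2 [482.9 304.4] yaw -3.099
edges [ 80.9  29.8  23.2  60.8  41.6  23.3  27.   32.2 153.4  11.3  15. ] extent W 193.5 L 109.7 centre [495.9 261.2] flat+L/2 [472.3 253.5] yaw 0.017
edges [130.2  16.5  33.7 326.  202.6 258.1  42.1] extent W 355.4 L 198.8 centre [539.7 181.3] flat+L/2 [471.5 166. ] yaw 0.01
```

```bash
sed -i "s/m=(im.max(2)<thr).astype(np.uint8)/m=((im.max(2)<thr)\&(np.ptp(im.astype(int),axis=2)<rg)).astype(np.uint8)/; s/thr=60)/thr=60,rg=16)/" h.py
python3 - <<'E'
from h import *
im=np.load('pics/w1.npy')
print(im[175,225:340:6].tolist()); print(im[130:222:6,256].tolist())
s=bot.sense()
for t in (50,60,70):
  for r in (12,16): heel(im,s,(258,175),62,thr=t,rg=r)
E
```

```text
[[43, 45, 39], [43, 41, 40], [41, 41, 38], [45, 43, 41], [44, 39, 40], [46, 45, 41], [42, 42, 38], [47, 45, 43], [45, 42, 41], [43, 43, 41], [34, 33, 31], [22, 43, 30], [24, 44, 37], [31, 51, 37], [24, 45, 35], [25, 45, 33], [40, 71, 56], [33, 69, 50], [36, 66, 51], [40, 70, 54]]
[[150, 147, 139], [164, 163, 158], [35, 34, 33], [32, 32, 29], [36, 33, 34], [41, 40, 40], [38, 39, 35], [44, 43, 40], [53, 48, 48], [50, 50, 46], [37, 35, 33], [37, 37, 34], [39, 40, 38], [26, 26, 23], [156, 155, 145], [150, 148, 140]]
edges [14.8 15.7 22.6 23.  26.1 30.7 32.2 31.9 20.3] extent W 69.5 L 66.9 centre [477.9 326. ] flat+L/2 [488.7 319.4] yaw 1.049
edges [29.  22.6 23.  26.1 32.2 33.  26.2 27.3] extent W 71.7 L 67.6 centre [478.5 325.2] flat+L/2 [489.8 318.7] yaw 1.065
edges [14.8 15.7 22.6 25.8 23.3 30.7 32.2 31.9 20.3] extent W 69.5 L 66.9 centre [477.9 326. ] flat+L/2 [488.7 319.4] yaw 1.049
edges [14.8 15.  22.6 25.8 23.3 32.2 33.  28.9 25. ] extent W 72.5 L 67.6 centre [478.8 325.1] flat+L/2 [489.8 318.7] yaw 1.065
edges [14.8 15.7 23.6 27.8 20.5 30.7 32.2 31.9 20.3] extent W 69.5 L 66.9 centre [477.9 326. ] flat+L/2 [488.7 319.4] yaw 1.049
edges [14.8 15.  23.6 27.8 20.5 32.2 33.  28.9 25. ] extent W 72.5 L 67.6 centre [478.8 325.1] flat+L/2 [489.8 318.7] yaw 1.065
```

Run:
```python
from h import *
s=bot.sense(); c,E=cam('wrist',s)
a=hit(c,E,294.5,164,.034)[:2];b=hit(c,E,255,213,.034)[:2]; d=b-a; n=np.array([d[1],-d[0]])/np.linalg.norm(d); n=n if n[1]>0 else -n
print(a,b,np.linalg.norm(d),n,(a+b)/2+n*.031,np.arctan2(n[1],n[0]))
delta([.478,.323,.14],tool(.90))
```

```text
[0.48817657 0.2840439 ] [0.43673125 0.32452248] 0.06546095263783244 [0.6183622  0.78589324] [0.48162313 0.32864588] 0.9041393290184658
delta [0.008, -0.0221, 0.1111] [0.0, 0.0004, -0.8977] pos [0.4701 0.3009 0.2511] yaw [ 0.49  0.27  1.51 -0.    1.36  2.06]
```

>>> arm_command(
  deltas=[
    [[0.004, -0.01, 0.03], [0, 0, -0.18]],
    [[0.008, -0.022, 0.07], [0, 0, -0.36]],
    [[0.008, -0.022, 0.11], [0, 0, -0.54]],
    [[0.008, -0.022, 0.11], [0, 0, -0.72]],
    [[0.008, -0.022, 0.11], [0, 0, -0.9]],
    [[0.008, -0.022, 0.11], [0, 0, -0.9]],
    [[0.008, -0.022, 0.11], [0, 0, -0.9]],
  ],
)

```text
time_s: 3.28
position: [0.4784, 0.323, 0.1414]
ee_rot: [-2.831, -1.363, -0.0]
force: [-0.3, 0.3, -0.4]
opening: 0.0851
finger_force: 0.0
```

Run:
```python
from h import *
im,s=shot('wrist','w2'); print(s['position'],s['time_s'])
c,E=cam('wrist',s); u=proj(c,E,[.4815,.328,.034]).round().astype(int); print(u)
for r in (12,16): heel(im,s,u,62,thr=60,rg=r)
```

```text
[0.47836801 0.32300899 0.14144888] 3.275
[275 202]
edges [20.9 35.  27.4 38.  35.3 19.3 21.8 25.3] extent W 67.7 L 65.2 centre [479.4 326.9] flat+L/2 [488.1 319.3] yaw 0.94
edges [20.9 35.  32.6 32.9 35.3 19.3 21.2 26. ] extent W 65.9 L 65.8 centre [480.2 325.9] flat+L/2 [473.6 316.8] yaw 2.418
```

View pics/w2.png

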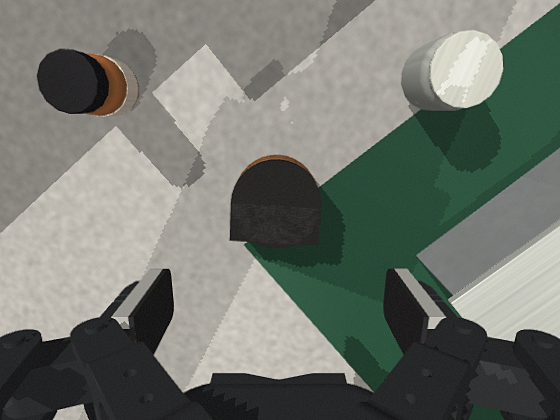

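The heel is now square to the tool, with its flat edge running from (230,239) to (319,242) and its centre column at about 275.

Run:
```python
from h import *
s=bot.sense(); c,E=cam('wrist',s)
a=hit(c,E,319,243,.034)[:2];b=hit(c,E,230.5,240,.034)[:2]; d=b-a; n=np.array([d[1],-d[0]])/np.linalg.norm(d); n=n if n[1]>0 else -n
C=(a+b)/2+n*.031; yaw=np.arctan2(n[1],n[0]); print(np.linalg.norm(d),C,yaw)
g=C-n*.012; delta([*g,.006],tool(yaw))
```

```text
0.06578678682549999 [0.48243073 0.32830174] 0.8626784640843904
delta [-0.0053, -0.0005, 0.1355] [0.0001, -0.0003, 0.0353] pos [0.4783 0.323  0.1415] yaw [0.52 0.39 1.62 0.   1.13 1.19]
```

>>> arm_command(
  deltas=[
    [[-0.005, -0.001, 0.05], [0, 0, 0.02]],
    [[-0.005, -0.001, 0.1], [0, 0, 0.02]],
    [[-0.005, -0.001, 0.125], [0, 0, 0.02]],
    [[-0.005, -0.001, 0.134], [0, 0, 0.02]],
    [[-0.005, -0.001, 0.134], [0, 0, 0.02]],
  ],
)

```text
time_s: 3.95
position: [0.4745, 0.3198, 0.0073]
ee_rot: [-2.843, -1.337, 0.0]
force: [-0.4, -0.0, 0.4]
opening: 0.0853
finger_force: 0.0
```

>>> arm_command(
  deltas=[
    [[0, 0, 0], [0, 0, 0]],
    [[0, 0, 0], [0, 0, 0]],
    [[0, 0, 0], [0, 0, 0]],
    [[0, 0, 0], [0, 0, 0]],
    [[0, 0, 0], [0, 0, 0]],
  ],
  claw=1,
  squeeze=35,
)

```text
time_s: 4.58
position: [0.4756, 0.3204, 0.0089]
ee_rot: [-2.842, -1.337, -0.005]
force: [0.1, -0.6, 6.9]
opening: 0.0651
finger_force: 40.0
```

Run:
```python
from h import *
delta([.50,.165,.22],tool(0.03))
```

```text
delta [-0.1035, 0.1181, -0.2113] [-0.0003, -0.0035, 0.8496] pos [0.4756 0.3204 0.0089] yaw [0.52 0.55 1.77 0.   0.82 1.21]
```

>>> arm_command(
  deltas=[
    [[0, 0, -0.04], [0, 0, 0]],
    [[0, 0, -0.1], [0, 0, 0]],
    [[0, 0, -0.16], [0, 0, 0]],
    [[-0.02, 0.02, -0.211], [0, 0, 0.17]],
    [[-0.05, 0.06, -0.211], [0, 0, 0.34]],
    [[-0.08, 0.09, -0.211], [0, 0, 0.51]],
    [[-0.103, 0.118, -0.211], [0, -0.003, 0.68]],
    [[-0.103, 0.118, -0.211], [0, -0.003, 0.85]],
    [[-0.103, 0.118, -0.211], [0, -0.003, 0.85]],
    [[-0.103, 0.118, -0.211], [0, -0.003, 0.85]],
  ],
)

```text
time_s: 5.82
position: [0.4993, 0.1653, 0.2183]
ee_rot: [3.14, 0.052, -0.004]
force: [-0.2, 0.4, -1.4]
opening: 0.0652
finger_force: 40.5
```

Run:
```python
from h import *
im,s=shot('wrist','w3'); print(s['position'],s['ee_rot'],s['time_s'],s['opening'],s['force'])
```

```text
[0.49934434 0.16530965 0.21831149] [ 3.13999582  0.05169462 -0.0043951 ] 5.825 0.0652223080913525 [-0.16121698  0.36045861 -1.43421384]
```

View pics/w3.png

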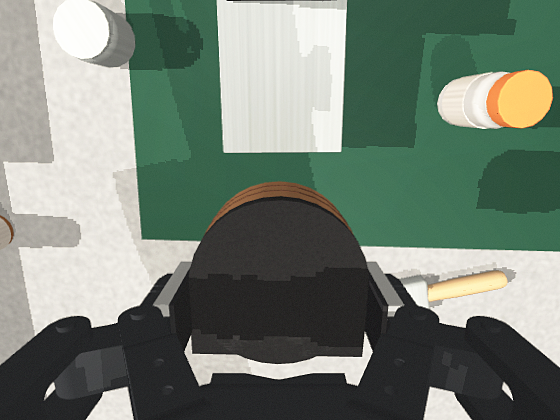

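Run:
```python
from h import *
im=np.load('pics/w3.npy'); s=bot.sense(); c,E=cam('wrist',s)
# ledge edges: brightness scan
g=im.astype(int).min(2)
L=[];Rr=[]
for v in range(15,145,5):
    x=np.where(g[v,190:375]>110)[0]+190
    L.append(hit(c,E,x[0]-.5,v,.075)[:2]); Rr.append(hit(c,E,x[-1]+.5,v,.075)[:2])
L=np.array(L);Rr=np.array(Rr); F=np.array([hit(c,E,u,np.where(g[100:200,u]>110)[0][-1]+100.5,.075)[:2] for u in range(230,338,6)])
for n,P in(('L',L),('R',Rr)):
    k=np.polyfit(P[:,0],P[:,1],1); print(n,'slope',k[0].round(4),'y at .6',np.polyval(k,.6).round(4),(P[:,1]-np.polyval(k,P[:,0])).std().round(4))
k=np.polyfit(F[:,1],F[:,0],1); print('front slope',k.round(4))
print('range x',L[0],Rr[0])
a=hit(c,E,362,356,.2434);b=hit(c,E,191,353.5,.2434); d=b-a
print('heel flat',a,b,np.linalg.norm(d),'yaw',np.arctan2(-d[0],d[1]))
```

```text
L slope 0.0352 y at .6 0.2125 0.0002
R slope 0.0415 y at .6 0.1188 0.0002
front slope [-0.0447  0.5446]
range x [0.63431099 0.21388437] [0.63751196 0.12010887]
heel flat [0.47978208 0.13198172 0.2434    ] [0.47876104 0.19792159 0.2434    ] 0.06594777084807502 yaw 0.01548309241565511
```

Run:
```python
from h import *
delta([.5913,.1653,.0845],tool(0.05))
```

```text
delta [0.0923, 0.003, 0.1335] [0.0012, 0.0029, -0.0172] pos [0.4993 0.1655 0.2183] yaw [ 0.24  0.25  1.62 -0.    1.27  1.78]
```

>>> arm_command(
  deltas=[
    [[0.045, 0.001, 0.01], [0, 0.003, -0.017]],
    [[0.08, 0.003, 0.04], [0, 0.003, -0.017]],
    [[0.092, 0.003, 0.08], [0, 0.003, -0.017]],
    [[0.092, 0.003, 0.11], [0, 0.003, -0.017]],
    [[0.092, 0.003, 0.125], [0, 0.003, -0.017]],
    [[0.092, 0.003, 0.132], [0, 0.003, -0.017]],
    [[0.092, 0.003, 0.134], [0, 0.003, -0.017]],
    [[0.092, 0.003, 0.134], [0, 0.003, -0.017]],
  ],
)

```text
time_s: 6.88
position: [0.5921, 0.1649, 0.0852]
ee_rot: [3.14, 0.074, 0.004]
force: [-0.5, -0.8, -1.6]
opening: 0.0654
finger_force: 40.5
```

>>> arm_command(
  deltas=[
    [[-0.001, 0, 0.0015], [0, 0, 0]],
    [[-0.001, 0, 0.002], [0, 0, 0]],
    [[-0.001, 0, 0.002], [0, 0, 0]],
  ],
)

```text
time_s: 7.25
position: [0.5914, 0.1648, 0.084]
ee_rot: [3.14, 0.074, 0.005]
force: [-1.9, -0.1, 5.4]
opening: 0.0652
finger_force: 41.3
```

>>> arm_command(
  deltas=[
    [[0, 0, 0], [0, 0, 0]],
    [[0, 0, 0], [0, 0, 0]],
    [[0, 0, 0], [0, 0, 0]],
    [[0, 0, -0.03], [0, 0, 0]],
    [[0, 0, -0.07], [0, 0, 0]],
    [[-0.03, 0, -0.1], [0, 0, 0]],
    [[-0.06, 0, -0.11], [0, 0, 0]],
    [[-0.06, 0, -0.11], [0, 0, 0]],
    [[-0.06, 0, -0.11], [0, 0, 0]],
  ],
  claw=0,
)

```text
time_s: 8.38
position: [0.5309, 0.162, 0.192]
ee_rot: [3.14, 0.074, 0.002]
force: [-0.1, 0.4, 0.5]
opening: 0.0851
finger_force: 0.0
```

Run:
```python
from h import *
im,s=shot('wrist','w4'); print(s['position'],s['ee_rot'],s['time_s'],s['opening'],s['force'])
delta([.5257,.1655,.19],tool(.04,1.047))
```

```text
[0.53094963 0.16200401 0.19196831] [3.13960085e+00 7.36839019e-02 1.99155422e-03] 8.375 0.0850678841244856 [-0.14203733  0.40734121  0.50605731]
delta [-0.0052, -0.0038, 0.0016] [-0.0024, 1.0464, 0.0067] pos [0.5311 0.162  0.1916] yaw [ 0.22  0.31  1.61 -0.    1.22  1.75]
```

View pics/w4.png

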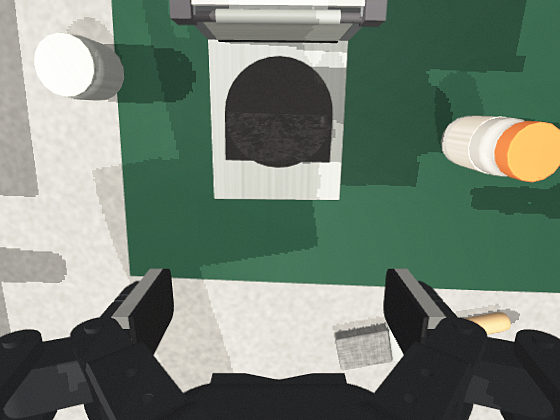

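The heel sits square on the ledge, with its flat edge running from (226,160) to (331,162) and the ledge sides at 212 and 342. The flap is shut. I'll tilt the closed gripper for the push.

Run:
```python
from h import *
delta([.54,.1633,.19],tool(.04,1.047))
```

```text
delta [0.0089, -0.0009, 0.0017] [-0.0024, 1.0464, 0.0067] pos [0.5311 0.162  0.1916] yaw [ 0.22  0.31  1.61 -0.    1.22  1.75]
```

>>> arm_command(
  deltas=[
    [[0.009, -0.001, 0], [0, 0.18, 0]],
    [[0.009, -0.001, 0], [0, 0.36, 0.003]],
    [[0.009, -0.001, 0], [0, 0.54, 0.004]],
    [[0.009, -0.001, 0], [0, 0.72, 0.005]],
    [[0.009, -0.001, 0], [-0.002, 0.9, 0.006]],
    [[0.009, -0.001, 0], [-0.002, 1.047, 0.007]],
    [[0.009, -0.001, 0], [-0.002, 1.047, 0.007]],
    [[0.009, -0.001, 0], [-0.002, 1.047, 0.007]],
  ],
  claw=1,
)

```text
time_s: 9.43
position: [0.5501, 0.0563, 0.2734]
ee_rot: [2.623, 0.471, 1.279]
force: [0.2, -0.3, -0.7]
opening: 0.0001
finger_force: 0.0
```

Run:
```python
from h import *
delta([.549,.1637,.088],tool(.04,1.047)); print(bot.sense()['opening'])
```

```text
delta [-0.0976, -0.1561, 0.1096] [0.0344, 0.1442, 0.3475] pos [0.5501 0.0563 0.2734] yaw [ 0.09 -0.01  2.23 -1.42  0.1   2.68]
0.00012754385215996887
```

```bash
cat > k.py <<'E'
import numpy as np
from scipy.optimize import least_squares
from scipy.spatial.transform import Rotation as R
from h import bot
# FK: Rz(q1) Ry(q2) Ry(q3) Rz(q4) Ry(q5) Rz(q6): fit lengths (bend plane, spherical wrist)
def fk(q,P):
    a,b,e,h,d,r0=P; Z=lambda t:R.from_euler('z',t); Y=lambda t:R.from_euler('y',t)
    A=Z(q[0]);B=A*Y(q[1]);C=B*Y(q[2]);D=C*Z(q[3])*Y(q[4])
    return A.apply([r0,0,h])+B.apply([0,0,a])+C.apply([e,0,b])+D.apply([0,0,d])
Q=[([1.24449787,.307534326,1.50753466,0,1.3283747,0],[.14364051,.55613927,.23045549]),
([.494,.269,1.511,0,1.363,0],[.47008556,.30086961,.2510588]),([.52,.39,1.62,0,1.13,0],[.4783,.323,.1415]),
([.52,.55,1.77,0,.82,0],[.4756,.3204,.0089]),([.24,.25,1.62,0,1.27,0],[.4993,.1655,.2183]),([.22,.31,1.61,0,1.22,0],[.5311,.162,.1916])]
s=bot.sense(); Q.append((s['q'],s['position']))
f=least_squares(lambda P:np.concatenate([fk(q,P)-p for q,p in Q]+[[.02*P[5]]]),[.45,.42,0,.3,.3,0],x_scale=.1)
P=f.x
E
python3 - <<'E'
from k import *
print(P.round(3),abs(f.fun).max())
lo=[-1.05,.14,.1];hi=[2.28,2.33,2.73]
for t in (0.5,.6,.7,.8,.9,1.0):
  for x,z in ((.549,.19),(.549,.084),(.66,.084)):
    r=np.hypot(x,.165)
    g=least_squares(lambda v:np.r_[fk([0,v[0],v[1],0,np.pi-t-v[0]-v[1],0],P)[[0,2]]-[r,z]],[.2,1.7])
    v=g.x; print(t,x,z,v.round(2),'j5',round(np.pi-t-v.sum(),2),g.cost<1e-8)
E
```

```text
[0.625 0.403 0.095 0.177 0.352 0.015] 0.04143941057925178
0.5 0.549 0.19 [0.16 1.97] j5 0.51 True
0.5 0.549 0.084 [0.34 2.12] j5 0.18 True
0.5 0.66 0.084 [0.45 1.88] j5 0.31 True
0.6 0.549 0.19 [0.14 2.06] j5 0.34 True
0.6 0.549 0.084 [0.35 2.2 ] j5 -0.01 True
0.6 0.66 0.084 [0.45 1.97] j5 0.12 True
0.7 0.549 0.19 [0.14 2.14] j5 0.16 True
0.7 0.549 0.084 [0.38 2.29] j5 -0.23 True
0.7 0.66 0.084 [0.46 2.05] j5 -0.07 True
0.8 0.549 0.19 [0.16 2.23] j5 -0.04 True
0.8 0.549 0.084 [0.44 2.37] j5 -0.47 True
0.8 0.66 0.084 [0.49 2.13] j5 -0.28 True
0.9 0.549 0.19 [0.19 2.31] j5 -0.26 True
0.9 0.549 0.084 [0.53 2.46] j5 -0.75 True
0.9 0.66 0.084 [0.54 2.21] j5 -0.51 True
1.0 0.549 0.19 [0.25 2.4 ] j5 -0.51 True
1.0 0.549 0.084 [0.66 2.55] j5 -1.07 True
1.0 0.66 0.084 [0.61 2.27] j5 -0.74 True
```

Run:
```python
from k import *
for q,p in Q: print((fk(q,P)-p).round(4))
q=s['q']; Z=lambda t:R.from_euler('z',t); Y=lambda t:R.from_euler('y',t)
M=R.from_rotvec(s['ee_rot']).as_matrix(); print(M.round(3))
for s4 in(1,-1):
    print((Z(q[0])*Y(q[1]+q[2])*Z(s4*q[3])*Y(q[4])*Z(q[5])).as_matrix().round(3))
from h import delta,tool
delta([.52,0.05,.27],tool(0))
print(s['joint_velocities'].round(3),q)
```

```text
[ 0.0396 -0.0146 -0.0007]
[ 0.0187 -0.0376 -0.0014]
[ 0.0229 -0.036   0.003 ]
[ 0.0213 -0.0359  0.0038]
[ 0.0129 -0.0401  0.0015]
[ 0.008  -0.0414  0.0002]
[ 0.0018 -0.0403 -0.0065]
[[ 0.578  0.201  0.791]
 [ 0.36  -0.932 -0.027]
 [ 0.732  0.3   -0.612]]
[[-0.201  0.578  0.791]
 [ 0.932  0.36  -0.027]
 [-0.3    0.732 -0.612]]
[[ 0.488 -0.406  0.772]
 [-0.776 -0.607  0.172]
 [ 0.399 -0.683 -0.612]]
delta [-0.0221, -0.0012, -0.0216] [0.1926, -0.8968, 0.3304] pos [0.5501 0.0563 0.2734] yaw [ 0.09 -0.01  2.23 -1.42  0.1   2.68]
[-0.052 -0.177  0.004 -0.005 -0.074  0.029] [ 0.09245293 -0.00762044  2.22560939 -1.4245932   0.10084206  2.68277347]
```

```bash
sed -i 's/a,b,e,h,d,r0=P/a,b,e,h,d,r0,w=P/; s/A.apply(\[r0,0,h\])/A.apply([r0,w,h])/; s/\[.45,.42,0,.3,.3,0\]/[.45,.42,0,.3,.3,0,0]/' k.py
python3 - <<'E'
from k import *
print(P.round(3)); print(f.fun.round(4))
E
```

```text
[0.65  0.413 0.107 0.186 0.371 0.001 0.042]
[-0.     -0.0003 -0.0007 -0.0009 -0.0003 -0.0009  0.002   0.0005  0.0011
 -0.0008  0.     -0.0006  0.0017  0.0005  0.0014 -0.0017 -0.0004 -0.0005
 -0.0001 -0.      0.0001  0.    ]
```

>>> arm_command(
  deltas=[
    [[-0.005, 0, -0.005], [0.04, -0.18, 0.06]],
    [[-0.01, 0, -0.01], [0.08, -0.35, 0.13]],
    [[-0.015, 0, -0.015], [0.12, -0.53, 0.2]],
    [[-0.02, 0, -0.02], [0.15, -0.7, 0.26]],
    [[-0.022, 0, -0.022], [0.19, -0.9, 0.33]],
    [[-0.022, 0, -0.022], [0.19, -0.9, 0.33]],
    [[-0.022, 0, -0.022], [0.19, -0.9, 0.33]],
    [[-0.022, 0, -0.022], [0.19, -0.9, 0.33]],
  ],
  claw=0,
)

```text
time_s: 10.42
position: [0.5241, 0.0525, 0.2708]
ee_rot: [-3.139, -0.002, 0.005]
force: [-0.0, -0.5, 1.1]
opening: 0.0854
finger_force: 0.0
```

Run:
```python
from h import *
delta([.42,-.30,.22],tool(0))
```

```text
delta [-0.1043, 0.3526, 0.0501] [-0.0028, 0.0033, 0.001] pos [0.5241 0.0525 0.2708] yaw [0.02 0.21 1.54 0.   1.39 1.59]
```

>>> arm_command(
  deltas=[
    [[-0.015, 0.055, 0], [0, 0, 0]],
    [[-0.03, 0.11, 0], [0, 0, 0]],
    [[-0.05, 0.17, 0], [0, 0, 0]],
    [[-0.07, 0.23, 0.02], [0, 0, 0]],
    [[-0.09, 0.29, 0.035], [0, 0, 0]],
    [[-0.104, 0.34, 0.05], [0, 0.003, 0]],
    [[-0.104, 0.353, 0.05], [0, 0.003, 0]],
    [[-0.104, 0.353, 0.05], [0, 0.003, 0]],
    [[-0.104, 0.353, 0.05], [0, 0.003, 0]],
  ],
)

```text
time_s: 11.55
position: [0.4178, -0.301, 0.2222]
ee_rot: [3.141, 0.005, 0.003]
force: [-0.1, 0.7, 0.3]
opening: 0.0855
finger_force: 0.0
```

Run:
```python
from h import *
im,s=shot('wrist','w5'); print(s['position'],s['ee_rot'],s['time_s'],s['opening'],s['force'])
c,E=cam('wrist',s); u=proj(c,E,[.434,-.342,.034]).round().astype(int); print(u)
heel(im,s,u,58,thr=60,rg=16)
```

```text
[ 0.41778775 -0.30104079  0.22217982] [3.14069974e+00 4.82169983e-03 2.92449898e-03] 11.55 0.0854636196080839 [-0.08751472  0.72791421  0.34465103]
[322 171]
edges [16.6 15.8 31.3 14.4 35.7  5.7 37.4 18.3] extent W 57.6 L 43.4 centre [ 433.8 -342.4] flat+L/2 [ 423.9 -341.9] yaw 2.42
```

View pics/w5.png

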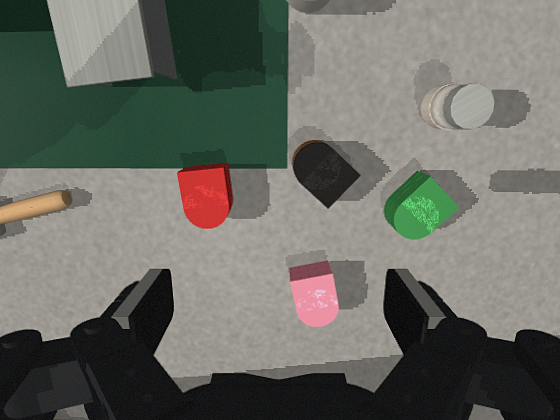

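The loose narrow heel is at (325,173) with its flat edge running from (359,175) to (331,207), which gives a yaw of about 0.85. The red, green and pink look-alikes are clear of the grasp.

Run:
```python
from h import *
delta([.4272,-.3499,.012],tool(.85))
```

```text
delta [0.0089, 0.0487, 0.2104] [0.002, -0.0011, -0.8464] pos [ 0.4177 -0.3009  0.2223] yaw [-0.71  0.23  1.64  0.    1.27  0.86]
```

>>> arm_command(
  deltas=[
    [[0.003, 0.015, 0.02], [0, 0, -0.17]],
    [[0.006, 0.03, 0.05], [0, 0, -0.34]],
    [[0.009, 0.048, 0.08], [0, 0, -0.51]],
    [[0.009, 0.048, 0.11], [0, 0, -0.68]],
    [[0.009, 0.048, 0.13], [0.002, 0, -0.846]],
    [[0.009, 0.048, 0.14], [0.002, 0, -0.846]],
    [[0.009, 0.0485, 0.18], [0.002, 0, -0.846]],
    [[0.009, 0.0485, 0.205], [0.002, 0, -0.846]],
    [[0.009, 0.0485, 0.21], [0.002, 0, -0.846]],
    [[0.009, 0.0485, 0.21], [0.002, 0, -0.846]],
  ],
)

```text
time_s: 12.85
position: [0.4266, -0.3515, 0.0128]
ee_rot: [2.863, 1.29, 0.0]
force: [0.3, -0.2, 0.2]
opening: 0.0857
finger_force: 0.0
```

>>> arm_command(
  deltas=[
    [[0, 0, 0], [0, 0, 0]],
    [[0, 0, 0], [0, 0, 0]],
    [[0, 0, 0], [0, 0, 0]],
    [[0, 0, 0], [0, 0, 0]],
    [[0, 0, 0], [0, 0, 0]],
    [[0, 0, 0], [0, 0, 0]],
  ],
  claw=1,
  squeeze=35,
)

```text
time_s: 13.6
position: [0.4263, -0.352, 0.0132]
ee_rot: [2.862, 1.291, 0.001]
force: [0.0, 0.7, 6.6]
opening: 0.0435
finger_force: 36.7
```

Run:
```python
from h import *
delta([.475,-.17,.22],tool(.09))
```

```text
delta [0.1686, -0.0836, -0.2071] [0.0022, -0.0005, 0.7573] pos [ 0.4263 -0.352   0.0132] yaw [-0.77  0.53  1.81 -0.    0.81 -0.04]
```

>>> arm_command(
  deltas=[
    [[0, 0, -0.04], [0, 0, 0]],
    [[0, 0, -0.1], [0, 0, 0]],
    [[0, 0, -0.16], [0, 0, 0]],
    [[0.04, -0.02, -0.2], [0, 0, 0.15]],
    [[0.08, -0.04, -0.207], [0, 0, 0.3]],
    [[0.12, -0.06, -0.207], [0, 0, 0.45]],
    [[0.16, -0.08, -0.207], [0, 0, 0.6]],
    [[0.169, -0.084, -0.207], [0.002, 0, 0.757]],
    [[0.169, -0.084, -0.207], [0.002, 0, 0.757]],
    [[0.169, -0.084, -0.207], [0.002, 0, 0.757]],
  ],
)

```text
time_s: 14.85
position: [0.4745, -0.1696, 0.219]
ee_rot: [-3.137, -0.146, 0.002]
force: [-0.6, 0.4, -0.6]
opening: 0.0434
finger_force: 36.2
```

Run:
```python
from h import *
im,s=shot('wrist','w6'); print(s['position'],s['ee_rot'],s['time_s'],s['opening'],s['force'])
```

```text
[ 0.47449623 -0.1696483   0.21896505] [-3.13723986e+00 -1.45566826e-01  1.59562446e-03] 14.85 0.04344022595360844 [-0.62602983  0.37182707 -0.58913171]
```

View pics/w6.png

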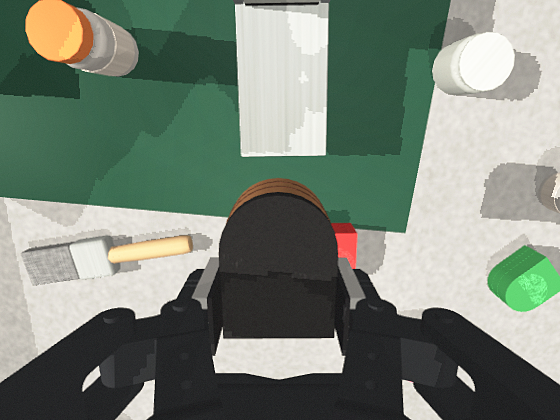

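Run:
```python
from h import *
im=np.load('pics/w6.npy'); s=bot.sense(); c,E=cam('wrist',s)
g=im.astype(int).min(2)
L=[];Rr=[]
for v in range(20,150,5):
    x=np.where(g[v,215:350]>110)[0]+215
    L.append(hit(c,E,x[0]-.5,v,.075)[:2]); Rr.append(hit(c,E,x[-1]+.5,v,.075)[:2])
L=np.array(L);Rr=np.array(Rr); F=np.array([hit(c,E,u,np.where(g[100:172,u]>110)[0][-1]+100.5,.075)[:2] for u in range(246,322,5)])
l=[]
for n,P in(('L',L),('R',Rr)):
    k=np.polyfit(P[:,0],P[:,1],1); l.append(k); print(n,k[0].round(4),np.polyval(k,.57).round(4),(P[:,1]-np.polyval(k,P[:,0])).std().round(4))
m=np.mean(l,0); k=np.polyfit(F[:,1],F[:,0],1); y=np.polyval(m,.51); f=np.array([np.polyval(k,y),y]); yaw=np.arctan(m[0])
u=np.array([np.cos(yaw),np.sin(yaw)]); n=np.array([-u[1],u[0]]); O=f+.110*u; print('front',k,f,'yaw',yaw,'O',O)
z=s['position'][2]+.0208
a=hit(c,E,335,339.5,z)[:2];b=hit(c,E,223,337,z)[:2]; d=b-a; hy=np.arctan2(-d[0],d[1])
C=(a+b)/2+.029*np.array([np.cos(hy),np.sin(hy)]); ty=2*np.arctan2(s['ee_rot'][1],s['ee_rot'][0]); ty=(ty+np.pi)%(2*np.pi)-np.pi
off=R.from_euler('z',-hy).apply([*(C-s['position'][:2]),0]); print('heel',np.linalg.norm(d),hy,'tool',ty,'centre rel TCP',off)
rot=yaw-(hy-ty); t=O+u*(-.043)-R.from_euler('z',yaw).apply(off)[:2]; print('TCP',t,rot)
delta([*t,.089],tool(rot))
```

```text
L 0.1023 -0.1302 0.0002
R 0.1071 -0.1984 0.0002
front [-0.10726341  0.49157975] [ 0.50987641 -0.17057687] yaw 0.10433433234428294 O [ 0.61927824 -0.1591209 ]
heel 0.044041506292515076 0.06726153227690558 tool 0.0917114165427888 centre rel TCP [ 0.01328175 -0.0013065   0.        ]
TCP [ 0.56316648 -0.16368298] 0.12878421661016615
delta [0.089, 0.0021, 0.1299] [-0.0011, 0.001, -0.0371] pos [ 0.4745 -0.1698  0.2189] yaw [-0.43  0.22  1.67  0.    1.26  1.05]
```

>>> arm_command(
  deltas=[
    [[0.045, 0.001, 0.01], [0, 0, -0.02]],
    [[0.08, 0.002, 0.04], [0, 0, -0.02]],
    [[0.089, 0.002, 0.08], [0, 0, -0.02]],
    [[0.089, 0.002, 0.11], [0, 0, -0.02]],
    [[0.089, 0.002, 0.124], [0, 0, -0.02]],
    [[0.089, 0.002, 0.13], [0, 0, -0.02]],
    [[0.089, 0.002, 0.131], [0, 0, -0.02]],
    [[0.089, 0.002, 0.132], [0, 0, -0.02]],
    [[0.089, 0.002, 0.132], [0, 0, -0.02]],
  ],
)

```text
time_s: 16.02
position: [0.5643, -0.1634, 0.0882]
ee_rot: [-3.137, -0.174, -0.002]
force: [0.3, -0.4, 3.5]
opening: 0.0433
finger_force: 36.6
```

Contact at 3.5 N. I'll release, rise and back off.

>>> arm_command(
  deltas=[
    [[0, 0, 0], [0, 0, 0]],
    [[0, 0, 0], [0, 0, 0]],
    [[0, 0, 0], [0, 0, 0]],
    [[0, 0, 0], [0, 0, 0]],
    [[0, 0, -0.03], [0, 0, 0]],
    [[0, 0, -0.07], [0, 0, 0]],
    [[-0.03, 0, -0.11], [0, 0, 0]],
    [[-0.06, 0, -0.15], [0, 0, 0]],
    [[-0.06, 0, -0.15], [0, 0, 0]],
    [[-0.06, 0, -0.15], [0, 0, 0]],
  ],
  claw=0,
)

```text
time_s: 17.27
position: [0.5039, -0.1697, 0.2368]
ee_rot: [-3.135, -0.173, 0.0]
force: [0.1, -0.1, -0.7]
opening: 0.0854
finger_force: 0.0
```

Run:
```python
from h import *
im,s=shot('wrist','w7'); print(s['position'],s['ee_rot'],s['time_s'],s['opening'],s['force'],s['q'])
c,E=cam('wrist',s); u=proj(c,E,[.5765,-.1636,.109]).round().astype(int); print(u)
heel(im,s,u,58,z=.109,rg=14)
b=im[max(0,u[1]-110):u[1]+90,u[0]-100:u[0]+100]; cv2.imwrite('pics/w7c.png',cv2.resize(b,None,fx=2,fy=2)[:,:,::-1])
```

```text
[ 0.50393586 -0.16968952  0.23679263] [-3.13548477e+00 -1.72947747e-01  4.63080039e-04] 17.275 0.08544716587633129 [ 0.11783132 -0.06315703 -0.68886398] [-4.04999057e-01  2.42647117e-01  1.58585227e+00  1.10756614e-03
  1.31395345e+00  1.05531070e+00]
[280 107]
edges [18.  38.4 41.7 46.6 15.9 16.5] extent W 57.5 L 44.4 centre [ 576.1 -161.9] flat+L/2 [ 569.2 -153.8] yaw 1.748
```

View pics/w7c.png

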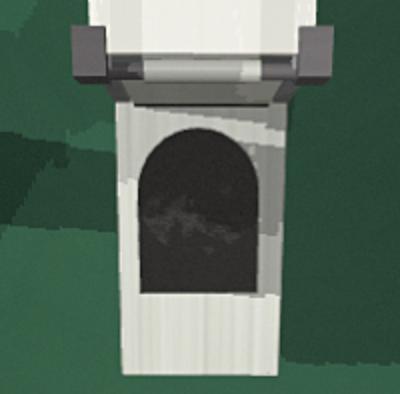

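```bash
cat >> k.py <<'E'
Zr=lambda t:R.from_euler('z',t); Yr=lambda t:R.from_euler('y',t)
def rot(q): return Zr(q[0])*Yr(q[1]+q[2])*Zr(q[3])*Yr(q[4])*Zr(q[5]+np.pi/2)
lo=np.array([-3.1,-1.0,.16,-1.38,.12,-2.64]);hi=np.array([3.1,2.25,2.29,4.53,2.7,2.64])
def ik(p,r,q0):
    g=least_squares(lambda q:np.r_[fk(q,P)-p,.3*(rot(q).inv()*r).as_rotvec()],np.clip(q0,lo+.01,hi-.01),bounds=(lo,hi),xtol=1e-12,ftol=1e-12)
    return g.x,g.cost
B={'n':(np.array([.6193,-.1591]),.104),'w':(np.array([.6472,.1675]),.039)}
def bp(b,x,z): O,y=B[b]; return np.array([*(O+x*np.array([np.cos(y),np.sin(y)])),z])
E
python3 - <<'E'
from k import *
from h import tool
print(s['q'].round(3),abs(f.fun).max(),(rot(s['q']).inv()*R.from_rotvec(s['ee_rot'])).magnitude())
for b in 'nw':
  for t in (.7,.8,.9):
    for x,z in ((-.10,.2),(-.10,.085),(.018,.085)):
      best=[]
      for j4 in (0,1,2,3,4):
        for j5 in (.2,.6):
          q0=[-.3 if b=='n' else .2,.3,2.1,j4,j5,1.5-j4]
          q,cst=ik(bp(b,x,z),tool(B[b][1],t),q0)
          if cst<1e-7: best.append(q.round(2).tolist())
      print(b,t,x,z,[list(v) for v in {tuple(v) for v in best}])
E
```

```text
[-4.050e-01  2.440e-01  1.586e+00  1.000e-03  1.314e+00  1.055e+00] 0.0021501113428655794 5.6404379535437e-16
n 0.7 -0.1 0.2 [[-0.43, 0.26, 1.71, 0.59, 0.63, 0.65]]
n 0.7 -0.1 0.085 [[-0.43, 0.4, 1.86, 0.93, 0.42, 0.26]]
n 0.7 0.018 0.085 [[-0.33, 0.51, 1.62, 0.68, 0.45, 0.6]]
n 0.8 -0.1 0.2 [[-0.44, 0.26, 1.72, 0.75, 0.57, 0.51]]
n 0.8 -0.1 0.085 [[-0.44, 0.4, 1.87, 1.21, 0.41, -0.01]]
n 0.8 0.018 0.085 [[-0.34, 0.52, 1.63, 0.92, 0.39, 0.37]]
n 0.9 -0.1 0.2 [[-0.44, 0.26, 1.74, 0.95, 0.52, 0.33]]
n 0.9 -0.1 0.085 [[-0.44, 0.4, 1.88, 1.5, 0.42, -0.28]]
n 0.9 0.018 0.085 [[-0.34, 0.52, 1.64, 1.22, 0.37, 0.08]]
w 0.7 -0.1 0.2 [[0.23, 0.29, 1.67, -0.25, 0.51, 1.94]]
w 0.7 -0.1 0.085 [[0.23, 0.42, 1.81, -0.51, 0.25, 2.22]]
w 0.7 0.018 0.085 [[0.2, 0.55, 1.55, -0.29, 0.37, 1.96]]
w 0.8 -0.1 0.2 [[0.23, 0.28, 1.68, -0.36, 0.41, 2.03]]
w 0.8 -0.1 0.085 [[0.23, 0.42, 1.82, -0.93, 0.17, 2.63]]
w 0.8 0.018 0.085 [[0.2, 0.55, 1.57, -0.45, 0.26, 2.12]]
w 0.9 -0.1 0.2 [[0.23, 0.28, 1.7, -0.52, 0.31, 2.2]]
w 0.9 -0.1 0.085 []
w 0.9 0.018 0.085 [[0.2, 0.55, 1.58, -0.8, 0.17, 2.47]]
```

Run:
```python
from k import *
from h import tool,delta
delta(bp('n',-.105,.2),tool(.104,.8))
```

```text
delta [0.011, 0.0018, 0.036] [-0.0046, 0.8016, 0.0053] pos [ 0.5038 -0.1695  0.236 ] yaw [-0.4   0.24  1.59  0.    1.31  1.06]
```

>>> arm_command(
  deltas=[
    [[0, 0, 0], [0, 0.15, 0]],
    [[0, 0, 0], [0, 0.3, 0.002]],
    [[0, 0, 0.01], [0, 0.45, 0.003]],
    [[0.005, 0.001, 0.02], [0, 0.6, 0.004]],
    [[0.008, 0.002, 0.03], [0, 0.7, 0.005]],
    [[0.011, 0.002, 0.036], [-0.005, 0.802, 0.005]],
    [[0.011, 0.002, 0.036], [-0.005, 0.802, 0.005]],
    [[0.011, 0.002, 0.036], [-0.005, 0.802, 0.005]],
    [[0.011, 0.002, 0.036], [-0.005, 0.802, 0.005]],
  ],
  claw=1,
)

```text
time_s: 18.45
position: [0.5153, -0.1705, 0.2004]
ee_rot: [-2.853, -0.149, -1.206]
force: [0.6, 0.2, -0.4]
opening: 0.0
finger_force: 0.0
```

Run:
```python
from k import *
from h import tool,delta
for x,z in ((-.1,.086),(-.08,.086),(-.01,.086),(.005,.086),(.017,.086)): delta(bp('n',x,z),tool(.104,.8))
```

```text
delta [-0.0788, -0.0006, 0.083] [-0.0003, 0.0002, 0.0005] pos [ 0.5153 -0.1705  0.2004] yaw [-0.8   0.15  2.2   1.26  0.63 -0.35]
delta [-0.0649, -0.0006, 0.0974] [-0.0003, 0.0002, 0.0005] pos [ 0.5153 -0.1705  0.2004] yaw [-0.8   0.15  2.2   1.26  0.63 -0.35]
delta [-0.0161, -0.0005, 0.1476] [-0.0003, 0.0002, 0.0005] pos [ 0.5153 -0.1705  0.2004] yaw [-0.8   0.15  2.2   1.26  0.63 -0.35]
delta [-0.0057, -0.0005, 0.1583] [-0.0003, 0.0002, 0.0005] pos [ 0.5153 -0.1705  0.2004] yaw [-0.8   0.15  2.2   1.26  0.63 -0.35]
delta [0.0027, -0.0005, 0.1669] [-0.0003, 0.0002, 0.0005] pos [ 0.5153 -0.1705  0.2004] yaw [-0.8   0.15  2.2   1.26  0.63 -0.35]
```

```bash
sed -i 's/^P=f.x/P=np.array([.65,.413,.107,.186,.371,.001,.042])/' k.py
sed -i "s/^s=bot.sense(); Q.append.*/s=bot.sense(); Q+=[([.09245293,-.00762044,2.22560939,-1.4245932,.10084206,0],[.5501,.0563,.2734]),(s['q'],s['position'])]/; s/^P=np.array.*/P=f.x/" k.py
python3 - <<'E'
from k import *
from h import tool
print(P.round(4),abs(f.fun).max())
q=s['q']
for x,z in ((-.1,.086),(-.08,.086),(-.03,.086),(.017,.086)):
    q,c=ik(bp('n',x,z),tool(.104,.8),q); print('n',x,q.round(2),c<1e-7)
for t in (.6,.7,.8):
  for x,z in ((-.1,.2),(-.1,.086),(-.08,.086),(.017,.086)):
    for j4 in (-1,0,3.5):
      q,c=ik(bp('w',x,z),tool(.039,t),[.2,.3,2.1,j4,.4,1.7-j4]); print('w',t,x,z,q.round(2),c<1e-7)
E
```

```text
[6.503e-01 4.142e-01 1.077e-01 1.860e-01 3.712e-01 6.000e-04 4.220e-02] 0.0019059412295437395
n -0.1 [-0.78  0.42  2.29  1.72  0.6  -0.91] False
n -0.08 [-0.74  0.44  2.29  1.83  0.59 -0.98] False
n -0.03 [-0.64  0.47  2.23  1.93  0.55 -0.98] True
n 0.017 [-0.56  0.49  2.15  1.91  0.49 -0.88] True
w 0.6 -0.1 0.2 [ 0.32  0.14  2.04 -0.4   0.41  2.17] True
w 0.6 -0.1 0.2 [ 0.32  0.14  2.04 -0.4   0.41  2.17] True
w 0.6 -0.1 0.2 [ 0.28  0.19  2.24  4.4   0.12 -2.64] False
w 0.6 -0.1 0.086 [ 0.29  0.34  2.16 -0.87  0.15  2.64] False
w 0.6 -0.1 0.086 [ 0.29  0.34  2.16 -0.87  0.15  2.64] False
w 0.6 -0.1 0.086 [ 0.31  0.37  2.22  4.44  0.16 -2.64] False
w 0.6 -0.08 0.086 [ 0.28  0.36  2.13 -0.87  0.16  2.64] False
w 0.6 -0.08 0.086 [ 0.28  0.36  2.13 -0.87  0.16  2.64] False
w 0.6 -0.08 0.086 [ 0.3   0.38  2.19  4.43  0.14 -2.64] False
w 0.6 0.017 0.086 [ 0.25  0.45  1.96 -0.69  0.19  2.43] True
w 0.6 0.017 0.086 [ 0.25  0.45  1.96 -0.69  0.19  2.43] True
w 0.6 0.017 0.086 [ 0.25  0.47  2.04  4.38  0.12 -2.64] False
w 0.7 -0.1 0.2 [ 0.34  0.14  2.12 -0.76  0.28  2.55] True
w 0.7 -0.1 0.2 
[... 684 characters left out ...]
.15 -0.89  0.2   2.64] False
w 0.8 -0.1 0.2 [ 0.31  0.13  2.15 -0.89  0.2   2.64] False
w 0.8 -0.1 0.2 [ 0.36  0.17  2.23  4.44  0.23 -2.64] False
w 0.8 -0.1 0.086 [ 0.27  0.3   2.16 -0.9   0.12  2.64] False
w 0.8 -0.1 0.086 [ 0.27  0.3   2.16 -0.9   0.12  2.64] False
w 0.8 -0.1 0.086 [ 0.38  0.41  2.29  3.87  0.38 -2.01] False
w 0.8 -0.08 0.086 [ 0.26  0.32  2.13 -0.91  0.12  2.64] False
w 0.8 -0.08 0.086 [ 0.26  0.32  2.13 -0.91  0.12  2.64] False
w 0.8 -0.08 0.086 [ 0.35  0.44  2.29  3.74  0.41 -1.9 ] False
w 0.8 0.017 0.086 [ 0.23  0.43  1.98 -0.93  0.12  2.64] False
w 0.8 0.017 0.086 [ 0.23  0.43  1.98 -0.93  0.12  2.64] False
w 0.8 0.017 0.086 [ 0.28  0.5   2.12  3.73  0.31 -1.97] True
```

Run:
```python
from k import *
from h import tool,delta
q=s['q']
for x,z in ((-.105,.14),(-.1,.085),(-.08,.085),(-.03,.085),(.0,.085),(.017,.085)):
    q,c=ik(bp('n',x,z),tool(.104,.68),q); print('n',x,q.round(2),c<1e-7); delta(bp('n',x,z),tool(.104,.68),s)
```

```text
n -0.105 [-0.73  0.25  2.2   1.22  0.52 -0.31] True
delta [-0.0436, -0.0006, 0.0418] [-0.0003, -0.1198, 0.0005] pos [ 0.5153 -0.1705  0.2004] yaw [-0.8   0.15  2.2   1.26  0.63 -0.35]
n -0.1 [-0.71  0.38  2.27  1.59  0.48 -0.72] True
delta [-0.0796, -0.0006, 0.0837] [-0.0003, -0.1198, 0.0005] pos [ 0.5153 -0.1705  0.2004] yaw [-0.8   0.15  2.2   1.26  0.63 -0.35]
n -0.08 [-0.67  0.39  2.23  1.58  0.46 -0.67] True
delta [-0.0656, -0.0006, 0.0981] [-0.0003, -0.1198, 0.0005] pos [ 0.5153 -0.1705  0.2004] yaw [-0.8   0.15  2.2   1.26  0.63 -0.35]
n -0.03 [-0.59  0.42  2.15  1.53  0.41 -0.53] True
delta [-0.0308, -0.0005, 0.1339] [-0.0003, -0.1198, 0.0005] pos [ 0.5153 -0.1705  0.2004] yaw [-0.8   0.15  2.2   1.26  0.63 -0.35]
n 0.0 [-0.54  0.44  2.09  1.48  0.39 -0.43] True
delta [-0.0099, -0.0005, 0.1554] [-0.0003, -0.1198, 0.0005] pos [ 0.5153 -0.1705  0.2004] yaw [-0.8   0.15  2.2   1.26  0.63 -0.35]
n 0.017 [-0.52  0.45  2.06  1.44  0.38 -0.37] True
delta [0.002, -0.0005, 0.1676] [-0.0003, -0.1198, 0.0005] pos [ 0.5153 -0.1705  0.2004] yaw [-0.8   0.15  2.2   1.26  0.63 -0.35]
```

>>> arm_command(
  deltas=[
    [[-0.02, 0, 0.02], [0, -0.12, 0]],
    [[-0.044, -0.001, 0.042], [0, -0.12, 0]],
    [[-0.065, -0.001, 0.067], [0, -0.12, 0]],
    [[-0.08, -0.001, 0.084], [0, -0.12, 0]],
    [[-0.08, -0.001, 0.084], [0, -0.12, 0]],
    [[-0.08, -0.001, 0.084], [0, -0.12, 0]],
  ],
)

```text
time_s: 19.2
position: [0.5204, -0.1692, 0.0859]
ee_rot: [-2.925, -0.155, -1.039]
force: [0.3, 0.8, 0.5]
opening: 0.0003
finger_force: 0.0
```

Run:
```python
from k import *
from h import tool,delta
for x in (-.085,-.03,0,.017): delta(bp('n',x,.085),tool(.104,.68),s)
```

```text
delta [0.0106, 0.0002, 0.0097] [0.0007, -0.0023, 0.002] pos [ 0.5204 -0.1692  0.0859] yaw [-0.71  0.38  2.26  1.59  0.48 -0.71]
delta [0.0533, 0.0003, 0.0444] [0.0007, -0.0023, 0.002] pos [ 0.5204 -0.1692  0.0859] yaw [-0.71  0.38  2.26  1.59  0.48 -0.71]
delta [0.0766, 0.0003, 0.0633] [0.0007, -0.0023, 0.002] pos [ 0.5204 -0.1692  0.0859] yaw [-0.71  0.38  2.26  1.59  0.48 -0.71]
delta [0.0898, 0.0003, 0.0741] [0.0007, -0.0023, 0.002] pos [ 0.5204 -0.1692  0.0859] yaw [-0.71  0.38  2.26  1.59  0.48 -0.71]
```

>>> arm_command(
  deltas=[
    [[0.006, 0, 0.006], [0, 0, 0]],
    [[0.012, 0, 0.011], [0, 0, 0]],
    [[0.018, 0, 0.016], [0, 0, 0]],
    [[0.024, 0, 0.021], [0, 0, 0]],
    [[0.03, 0, 0.0255], [0, 0, 0]],
    [[0.036, 0, 0.0305], [0, 0, 0]],
    [[0.042, 0, 0.035], [0, 0, 0]],
    [[0.048, 0, 0.04], [0, 0, 0]],
    [[0.0535, 0, 0.0445], [0, 0, 0]],
    [[0.0535, 0, 0.0445], [0, 0, 0]],
  ],
)

```text
time_s: 20.45
position: [0.5897, -0.1619, 0.0844]
ee_rot: [-2.925, -0.154, -1.038]
force: [-1.2, 0.6, -0.5]
opening: -0.0002
finger_force: 0.0
```

```bash
cat > blk.py <<'E'
# black rubber visible in scene/side views, as mask centroids near a bin
from h import *
import sys
def blob(n,ctr,z):
    c,E=cam(n); im=snapshot(n); u=proj(c,E,[*ctr,z]).astype(int); x0,y0=u-40
    w=im[y0:y0+80,x0:x0+80].astype(int); m=((w.max(2)<60)&(np.ptp(w,axis=2)<14)).astype(np.uint8)
    k,_,st,ce=cv2.connectedComponentsWithStats(m)
    for i in range(1,k):
        if st[i,4]>15: print(n,st[i,4],(ce[i]+[x0,y0]).round(1),hit(c,E,*(ce[i]+[x0,y0]),z)[:2].round(3))
E
python3 - <<'E'
from blk import *
s=bot.sense();print(s['position'],s['force'])
blob('scene',(.59,-.16),.109)
blob('side',(.59,-.16),.109)
E
```

```text
[ 0.58966471 -0.16189166  0.08439728] [-1.18734755  0.55799718 -0.47611712]
scene 815 [226.  196.9] [ 0.484 -0.19 ]
side 699 [312.  225.1] [ 0.537 -0.108]
side 17 [349.2 235.6] [ 0.634 -0.168]
```

>>> arm_command(
  deltas=[
    [[0.006, 0, 0.005], [0, 0, 0]],
    [[0.012, 0, 0.0095], [0, 0, 0]],
    [[0.018, 0, 0.0143], [0, 0, 0]],
    [[0.024, 0, 0.019], [0, 0, 0]],
    [[0.03, 0, 0.024], [0, 0, 0]],
    [[0.033, 0, 0.0265], [0, 0, 0]],
    [[0.0365, 0, 0.0295], [0, 0, 0]],
    [[0.0365, 0, 0.0295], [0, 0, 0]],
    [[0.0365, 0, 0.0295], [0, 0, 0]],
  ],
)

```text
time_s: 21.68
position: [0.6352, -0.1569, 0.0841]
ee_rot: [-2.926, -0.153, -1.037]
force: [-1.0, -0.5, -0.6]
opening: 0.0
finger_force: 0.1
```

Run:
```python
from blk import *
s=bot.sense();print(s['position'],s['force'])
blob('scene',(.68,-.15),.04)
blob('side',(.68,-.15),.142)
```

```text
[ 0.63522993 -0.15694022  0.08412337] [-1.03639479 -0.45134279 -0.61194659]
side 511 [333.  223.4] [ 0.589 -0.144]
```

>>> arm_command(
  deltas=[
    [[0.004, 0, 0.003], [0, 0, 0]],
    [[0.004, 0, 0.003], [0, 0, 0]],
    [[0.004, 0, 0.003], [0, 0, 0]],
  ],
)

```text
time_s: 22.15
position: [0.6374, -0.1565, 0.0825]
ee_rot: [-2.929, -0.151, -1.03]
force: [-7.4, -1.6, -1.3]
opening: 0.0001
finger_force: 0.1
```

>>> arm_command(
  deltas=[
    [[-0.01, 0, -0.008], [0, 0, 0]],
    [[-0.02, 0, -0.016], [0, 0, 0]],
    [[-0.03, 0, -0.025], [0, 0, 0]],
    [[-0.045, 0, -0.037], [0, 0, 0]],
    [[-0.07, 0, -0.057], [0, 0, 0]],
    [[-0.07, 0, -0.08], [0, 0, 0]],
    [[-0.06, 0, -0.12], [0, 0, 0]],
    [[-0.05, 0, -0.17], [0, 0, 0]],
    [[-0.05, 0, -0.2], [0, 0, 0]],
    [[-0.05, 0, -0.2], [0, 0, 0]],
  ],
)

```text
time_s: 23.4
position: [0.4765, -0.1745, 0.2106]
ee_rot: [-2.928, -0.154, -1.043]
force: [0.7, 0.0, 0.3]
opening: 0.0001
finger_force: 0.0
```

Run:
```python
from blk import *
s=bot.sense();print(s['position'],s['force'],s['time_s'],s['q'].round(2))
c,E=cam('wrist',s)
from k import bp
for x,z in ((-.04,.075),(0,.136),(0,.08),(.06,.142),(.06,.02)): print(x,z,proj(c,E,bp('n',x,z)).round(0))
im,_=shot('wrist','w8')
blob('side',(.62,-.16),.1)
blob('scene',(.65,-.155),.05)
m=((im.max(2)<60)&(np.ptp(im.astype(int),axis=2)<14)).astype(np.uint8)
k,_,st,ce=cv2.connectedComponentsWithStats(m); print([(st[i].tolist()) for i in range(1,k) if st[i,4]>60])
```

```text
[ 0.47650891 -0.17447846  0.2106067 ] [0.74875834 0.00366513 0.29104576] 23.4 [-0.82  0.07  2.15  0.92  0.68 -0.02]
-0.04 0.075 [276. 197.]
0 0.136 [276. 117.]
0 0.08 [276. 156.]
0.06 0.142 [277.  55.]
0.06 0.02 [276. 139.]
side 18 [349.4 235.8] [ 0.638 -0.16 ]
[[248, 157, 57, 3, 143], [0, 256, 560, 164, 43424]]
```

Run:
```python
from blk import *
from k import bp
a0=np.load('pics/scene0.npy').astype(int); b0=np.load('pics/side0.npy').astype(int)
for n,o in(('scene',a0),('side',b0)):
    c,E=cam(n); im=snapshot(n).astype(int); np.save('pics/post_'+n+'.npy',im)
    h=np.array([proj(c,E,bp('n',x,z)+[0,0,0]) for x in (0,.125) for z in (.0,.142)]); print(n,h.round().tolist())
    x0,y0=h.min(0).astype(int)-15; x1,y1=h.max(0).astype(int)+15
    d=np.abs(im-o).max(2)[y0:y1,x0:x1]>30
    k,_,st,ce=cv2.connectedComponentsWithStats(d.astype(np.uint8))
    for i in range(1,k):
        if st[i,4]>8:
            v,u=(ce[i][::-1]+[y0,x0]).astype(int); print(st[i].tolist(),u,v,'new',im[v,u],'old',o[v,u])
```

```text
scene [[222.0, 257.0], [218.0, 220.0], [209.0, 290.0], [204.0, 252.0]]
[0, 0, 11, 9, 81] 192 207 new [156 150 147] old [106  67  37]
side [[340.0, 259.0], [345.0, 226.0], [376.0, 252.0], [384.0, 218.0]]
```

Run:
```python
from k import *
from h import tool,delta
delta(bp('n',0,.26),tool(.104,0))
```

```text
delta [0.1448, 0.0011, 0.049] [-0.001, -0.6798, 0.0002] pos [ 0.4765 -0.173   0.2071] yaw [-0.81  0.08  2.15  0.92  0.68 -0.02]
```

>>> arm_command(
  deltas=[
    [[0.02, 0, -0.01], [0, -0.16, 0]],
    [[0.045, 0, 0.0], [0, -0.32, 0]],
    [[0.08, 0, 0.015], [0, -0.48, 0]],
    [[0.11, 0, 0.03], [0, -0.62, 0]],
    [[0.145, 0.001, 0.049], [0, -0.68, 0]],
    [[0.145, 0.001, 0.049], [0, -0.68, 0]],
    [[0.145, 0.001, 0.049], [0, -0.68, 0]],
  ],
)

```text
time_s: 24.52
position: [0.6192, -0.1582, 0.2582]
ee_rot: [-3.136, -0.167, 0.005]
force: [0.6, 0.1, 0.1]
opening: 0.0
finger_force: 0.0
```

Run:
```python
from blk import *
from k import bp
im,s=shot('wrist','w9'); print(s['position'],s['ee_rot'],s['q'].round(2)); c,E=cam('wrist',s)
for x in (-.03,0,.02,.06,.1,.12):
    for z in ((.01,.142)): print(x,z,proj(c,E,bp('n',x,z)).round().tolist(),end=' ')
i=im.astype(int); m=((i.max(2)<60)&(np.ptp(i,axis=2)<14)); b=(i[:,:,0]-i[:,:,2]>35)&(i[:,:,0]<190)
for M in (m,b):
    k,_,st,ce=cv2.connectedComponentsWithStats(M.astype(np.uint8)); print([(st[j].tolist()) for j in range(1,k) if st[j,4]>40])
u=proj(c,E,bp('n',.05,.03)).astype(int); print(u,im[u[1]-40:u[1]+60:8,u[0]].tolist())
```

```text
[ 0.61919981 -0.15823703  0.25823592] [-3.13571896 -0.16659795  0.00528206] [-0.32  0.38  1.32  0.    1.44  1.15]
-0.03 0.01 [279.0, 202.0] -0.03 0.142 [279.0, 245.0] 0 0.01 [279.0, 175.0] 0 0.142 [279.0, 207.0] 0.02 0.01 [279.0, 157.0] 0.02 0.142 [279.0, 181.0] 0.06 0.01 [279.0, 119.0] 0.06 0.142 [279.0, 125.0] 0.1 0.01 [279.0, 79.0] 0.1 0.142 [279.0, 64.0] 0.12 0.01 [279.0, 59.0] 0.12 0.142 [279.0, 32.0] [[0, 256, 560, 164, 46552], [243, 267, 18, 16, 239]]
[[99, 190, 34, 43, 330]]
[278 130] [[244, 236, 222], [245, 237, 222], [246, 237, 221], [246, 238, 222], [244, 237, 222], [245, 244, 237], [246, 244, 235], [246, 244, 237], [245, 243, 236], [246, 244, 237], [246, 244, 236], [239, 237, 230], [244, 243, 234]]
```

```bash
cat > asc.py <<'E'
import numpy as np
def asc(im,x0,x1,y0,y1,st):
    i=im.astype(int)
    for v in range(y0,y1,st):
        r=''
        for u in range(x0,x1,st):
            p=i[v:v+2,u:u+2].mean((0,1)); R,G,B=p
            if G-R>12: ch='g'
            elif R-B>35 and R<200: ch='w'
            elif p.max()<65: ch='#'
            elif p.max()<120: ch='+'
            elif p.max()<190: ch='-'
            elif p.max()<235: ch='.'
            else: ch=' '
            r+=ch
        print(v,r)
E
python3 - <<'E'
from asc import *
asc(np.load('pics/w9.npy'),180,380,10,300,4)
E
```

```text
10 .......------------------------..........--++-----
14 -......-----.------.-----------..............+----
18 ggggggggg---..-..---------------................--
22 gggggggggggggggggg--------------..................
26 gggggggggggg                          ............
30 gggggggggggg                          ............
34 gggggggggggg                          gggggg-.....
38 gggggggggggg   ....................   gggggggggggg
42 gggggggggggg    ..................    gggggggggggg
46 gggggggggggg    ..................   .gggggggggggg
50 gggggggggggg     ................    .gggggggggggg
54 gggggggggggg.    ................    .gggggggggggg
58 gggggggggggg.     .....  ... ...     .gggggggggggg
62 gggggggggggg.                        .gggggggggggg
66 ggggggggggggg                        .gggggggggggg
70 gggggggggggg.                        -gggggggggggg
74 ggggggggggggg                        ggggggggggggg
78 ggggggggggggg                        ggggggggggggg
82 ggggggggggggg                        ggggggggggggg
86 ggggggggggggg                        ggggggggggggg
90 ggggggggggggg    
[... 2191 characters left out ...]
gggggg............. . ..gggggggggggggggg
254 gggggggggggggggg........--... . ..gggggggggggggggg
258 gggggggggggggggg.....+--##+-+ . ..gggggggggggggggg
262 ggggggggggggggggg....---##+-+ . .-gggggggggggggggg
266 ggggggggggggggggg.+-----##+----- -gggggggggggggggg
270 ggggggggggggggggg###+---##+--####ggggggggggggggggg
274 gggggggggggggggg####+-+-##---####ggggggggggggggggg
278 gggggggggggggggg####+--+##---+####gggggggggggggggg
282 gggggggggggggggg####-+++##---+####gggggggggggggggg
286 gggggggggggggggg####++++##-+++####gggggggggggggggg
290 gggggggggggggggg####++++##++++####gggggggggggggggg
294 ggggggggggggggg#####+---##---+####gggggggggggggggg
298 ggggggggggggggg########-##-########ggggggggggggggg
```

Run:
```python
from h import *
for n in ('scene','side'):
    o=np.load(f'pics/{n}0.npy').astype(int); im=snapshot(n).astype(int); np.save(f'pics/p2_{n}.npy',im); c,E=cam(n)
    d=(np.abs(im-o).max(2)>30).astype(np.uint8); d=cv2.morphologyEx(d,cv2.MORPH_OPEN,np.ones((3,3)))
    k,_,st,ce=cv2.connectedComponentsWithStats(d)
    for i in range(1,k):
        if st[i,4]>20: print(n,st[i].tolist(),hit(c,E,*ce[i],.03)[:2].round(3))
from asc import *
print('scene narrow bin'); asc(np.load('pics/p2_scene.npy'),180,260,205,305,2)
```

```text
scene [180, 0, 104, 63, 2996] [-1.214 -0.823]
scene [283, 0, 7, 13, 62] [-1.727 -0.61 ]
scene [328, 0, 6, 12, 57] [-1.832 -0.309]
scene [341, 0, 22, 23, 336] [-1.77  -0.161]
scene [371, 0, 37, 28, 727] [-1.825  0.08 ]
scene [450, 0, 67, 34, 1252] [-2.097  0.781]
scene [492, 0, 68, 145, 3746] [-1.135  0.886]
scene [187, 2, 8, 7, 42] [-1.528 -1.232]
scene [175, 10, 7, 6, 25] [-1.347 -1.239]
scene [332, 32, 16, 25, 241] [-1.125 -0.129]
scene [168, 34, 26, 24, 325] [-0.79  -0.939]
scene [372, 36, 18, 27, 291] [-1.142  0.103]
scene [187, 63, 5, 7, 27] [-0.546 -0.793]
scene [93, 69, 170, 118, 6494] [ 0.101 -0.521]
scene [329, 69, 7, 12, 59] [-0.656 -0.078]
scene [295, 88, 12, 23, 149] [-0.364 -0.167]
scene [344, 90, 5, 7, 29] [-0.479  0.018]
scene [341, 93, 37, 48, 1188] [-0.263  0.116]
scene [475, 112, 6, 11, 38] [-0.428  0.596]
scene [226, 119, 79, 20, 1008] [-0.067 -0.242]
scene [299, 118, 7, 9, 48] [-0.162 -0.111]
scene [243, 167, 97, 18, 943] [ 0.203 -0.048]
scene [12, 170, 22, 21, 241] [ 0.494 -0.94 ]
scene [41, 174, 29, 27, 349] [ 0.501 -0.798]
scene [57, 177, 75, 62, 1176] [ 0.605 
[... 2857 characters left out ...]
----++++++ggggggggggggggg
275 ++gggggg++---------+++++gggggggggggggggg
277 ++gggggg+++--------+++++gggggggggggggggg
279 ++gggggg+++--------++++ggggggggggggggggg
281 ++gggggg+++++------++++ggggggggggggggggg
283 ++ggggggg+----+++-+++++ggggggggggggggggg
285 ++ggggggg+-------+++++gggggggggggggggggg
287 ++ggggggg+++--------++gggggggggggggggggg
289 +++ggggggggg+++++---++gggggggggggggggggg
291 +++gggggggggggggggg++ggggggggggggggggggg
293 ++++gggggggggggggggggggggggggggggggggggg
295 +++-----+ggggggggggggggggggggggggggggggg
297 +++--------++ggggggggggggggggggggggggggg
299 +++------------++ggggggggggggggggggggggg
301 +++----------------++ggggggggggggggggggg
303 +++---------------------++gggggggggggggg
```

Run:
```python
from h import *
i=np.load('pics/w9.npy').astype(int)
for v in range(24,204,6): print(v,[i[v:v+3,u:u+3].mean((0,1)).astype(int).tolist() for u in (235,255,279,305,322)])
```

```text
24 [[207, 217, 205], [207, 219, 208], [245, 244, 239], [249, 249, 244], [249, 248, 243]]
30 [[246, 245, 240], [253, 253, 250], [253, 253, 250], [253, 253, 250], [242, 241, 234]]
36 [[240, 240, 232], [225, 226, 217], [225, 226, 217], [226, 226, 217], [243, 242, 236]]
42 [[243, 241, 236], [226, 227, 218], [227, 228, 218], [227, 227, 218], [242, 241, 235]]
48 [[242, 240, 235], [227, 228, 218], [227, 228, 219], [227, 228, 217], [243, 242, 236]]
54 [[242, 240, 234], [234, 233, 224], [235, 234, 225], [233, 231, 223], [244, 243, 237]]
60 [[243, 241, 235], [242, 241, 234], [243, 242, 234], [238, 237, 229], [243, 241, 236]]
66 [[242, 241, 235], [246, 245, 239], [245, 238, 223], [240, 238, 231], [242, 241, 235]]
72 [[243, 241, 234], [246, 245, 239], [245, 237, 224], [243, 236, 224], [243, 242, 236]]
78 [[243, 242, 236], [247, 245, 239], [245, 236, 222], [240, 235, 225], [245, 243, 237]]
84 [[242, 241, 233], [246, 245, 239], [245, 237, 223], [238, 236, 229], [243, 241, 234]]
90 [[245, 243, 237], [246, 244, 237], [244, 236, 222], [239, 237, 229], [242, 241, 234]]
96 [[242, 240, 234], [245, 241, 
[... 886 characters left out ...]
], [245, 244, 237], [245, 243, 236], [236, 234, 225], [246, 244, 238]]
162 [[243, 241, 234], [245, 244, 237], [245, 244, 236], [236, 233, 225], [246, 245, 237]]
168 [[242, 239, 232], [246, 244, 237], [245, 243, 236], [236, 234, 226], [247, 246, 240]]
174 [[242, 240, 233], [238, 236, 227], [238, 236, 229], [236, 234, 227], [248, 246, 240]]
180 [[243, 241, 235], [239, 237, 229], [239, 237, 230], [239, 238, 229], [245, 244, 237]]
186 [[246, 244, 239], [236, 233, 224], [236, 235, 225], [237, 236, 227], [246, 245, 238]]
192 [[156, 153, 150], [245, 243, 235], [245, 244, 236], [245, 244, 236], [154, 152, 147]]
198 [[125, 121, 122], [245, 244, 236], [245, 245, 237], [246, 245, 238], [127, 122, 123]]
```

Inside the narrow bin, a wood-coloured patch shows through the hazy roof at rows 66–126. The ledge is empty and the flap gap line is at its shut position, so the narrow heel is in. Next is the wide heel.

Run:
```python
from k import *
from h import tool,delta
q=np.array([.32,.2,1.9,-.2,.6,1.9])
for x,z,t in ((-.105,.2,.45),(-.105,.085,.45),(-.08,.085,.45),(-.04,.085,.5),(-.02,.085,.55),(0,.085,.6),(.017,.085,.6),(.017,.085,.65)):
    q,c=ik(bp('w',x,z),tool(.039,t),q); print(x,t,q.round(2),c<1e-7)
delta(bp('w',-.11,.22),tool(.039,.45))
```

```text
-0.105 0.45 [ 0.29  0.15  1.92 -0.18  0.64  1.94] True
-0.105 0.45 [ 0.29  0.33  2.08 -0.36  0.31  2.14] True
-0.08 0.45 [ 0.27  0.36  2.03 -0.32  0.33  2.09] True
-0.04 0.5 [ 0.26  0.39  1.99 -0.39  0.29  2.14] True
-0.02 0.55 [ 0.26  0.41  1.99 -0.54  0.23  2.29] True
0 0.6 [ 0.26  0.44  1.99 -0.79  0.17  2.54] True
0.017 0.6 [ 0.25  0.45  1.96 -0.7   0.19  2.44] True
0.017 0.65 [ 0.25  0.45  1.98 -0.91  0.14  2.64] False
delta [-0.0463, -0.3291, 0.0411] [-0.0143, 0.4498, 0.0634] pos [ 0.6173 -0.1594  0.2612] yaw [-0.32  0.37  1.32 -0.    1.44  1.15]
```

>>> arm_command(
  deltas=[
    [[-0.01, -0.05, 0], [0, 0, 0]],
    [[-0.02, -0.1, 0], [0, 0.05, 0]],
    [[-0.03, -0.16, 0], [0, 0.1, 0.02]],
    [[-0.04, -0.22, 0.01], [0, 0.2, 0.04]],
    [[-0.046, -0.27, 0.02], [-0.01, 0.3, 0.05]],
    [[-0.046, -0.31, 0.03], [-0.014, 0.4, 0.063]],
    [[-0.046, -0.329, 0.041], [-0.014, 0.45, 0.063]],
    [[-0.046, -0.329, 0.041], [-0.014, 0.45, 0.063]],
    [[-0.046, -0.329, 0.041], [-0.014, 0.45, 0.063]],
  ],
)

```text
time_s: 25.8
position: [0.5394, 0.162, 0.2214]
ee_rot: [-3.053, -0.06, -0.704]
force: [1.1, -0.1, 1.2]
opening: -0.0001
finger_force: 0.0
```

Run:
```python
from k import *
from h import tool,delta
for x,z,t in ((-.107,.12,.45),(-.105,.085,.45)): delta(bp('w',x,z),tool(.039,t))
```

```text
delta [-0.0435, -0.0013, 0.0916] [0.0002, -0.0031, 0.0005] pos [0.5394 0.162  0.2214] yaw [ 0.29  0.12  1.9  -0.17  0.69  1.93]
delta [-0.0571, -0.0014, 0.124] [0.0002, -0.0031, 0.0005] pos [0.5394 0.162  0.2214] yaw [ 0.29  0.12  1.9  -0.17  0.69  1.93]
```

>>> arm_command(
  deltas=[
    [[-0.02, -0.001, 0.042], [0, -0.003, 0]],
    [[-0.0435, -0.001, 0.091], [0, -0.003, 0]],
    [[-0.052, -0.001, 0.112], [0, -0.003, 0]],
    [[-0.057, -0.001, 0.124], [0, -0.003, 0]],
    [[-0.057, -0.001, 0.124], [0, -0.003, 0]],
    [[-0.057, -0.001, 0.124], [0, -0.003, 0]],
  ],
)

```text
time_s: 26.55
position: [0.5437, 0.1633, 0.0848]
ee_rot: [-3.054, -0.059, -0.7]
force: [-0.3, -0.2, 0.5]
opening: -0.0002
finger_force: 0.0
```

Run:
```python
from k import *
from h import tool,delta
for x,t in ((-.09,.45),(-.06,.47),(-.04,.5),(-.02,.54),(0,.58),(.017,.58)): delta(bp('w',x,.085),tool(.039,t),s)
```

```text
delta [0.0124, -0.0002, 0.0057] [0.0005, -0.0004, -0.0003] pos [0.5437 0.1633 0.0848] yaw [ 0.29  0.34  2.07 -0.36  0.31  2.14]
delta [0.0394, -0.0002, 0.0188] [0.0005, 0.0196, -0.0003] pos [0.5437 0.1633 0.0848] yaw [ 0.29  0.34  2.07 -0.36  0.31  2.14]
delta [0.0574, -0.0002, 0.0275] [0.0005, 0.0496, -0.0003] pos [0.5437 0.1633 0.0848] yaw [ 0.29  0.34  2.07 -0.36  0.31  2.14]
delta [0.0754, -0.0002, 0.0362] [0.0005, 0.0896, -0.0003] pos [0.5437 0.1633 0.0848] yaw [ 0.29  0.34  2.07 -0.36  0.31  2.14]
delta [0.0934, -0.0002, 0.0449] [0.0005, 0.1296, -0.0003] pos [0.5437 0.1633 0.0848] yaw [ 0.29  0.34  2.07 -0.36  0.31  2.14]
delta [0.1087, -0.0003, 0.0523] [0.0005, 0.1296, -0.0003] pos [0.5437 0.1633 0.0848] yaw [ 0.29  0.34  2.07 -0.36  0.31  2.14]
```

>>> arm_command(
  deltas=[
    [[0.008, 0, 0.0037], [0, 0, 0]],
    [[0.016, 0, 0.0075], [0, 0, 0]],
    [[0.024, 0, 0.011], [0, 0.01, 0]],
    [[0.032, 0, 0.015], [0, 0.015, 0]],
    [[0.04, 0, 0.019], [0, 0.02, 0]],
    [[0.048, 0, 0.023], [0, 0.035, 0]],
    [[0.0575, 0, 0.0275], [0, 0.05, 0]],
    [[0.066, 0, 0.0317], [0, 0.07, 0]],
    [[0.0755, 0, 0.0362], [0, 0.09, 0]],
    [[0.084, 0, 0.0405], [0, 0.11, 0]],
    [[0.0935, 0, 0.045], [0, 0.13, 0]],
    [[0.0935, 0, 0.045], [0, 0.13, 0]],
  ],
)

```text
time_s: 28.05
position: [0.6469, 0.1684, 0.0836]
ee_rot: [-2.999, -0.062, -0.894]
force: [0.0, -0.6, 0.3]
opening: 0.0001
finger_force: 0.0
```

Run:
```python
from k import *
from h import tool,delta
print(s['force'])
for x,t in ((.009,.58),(.017,.58)): delta(bp('w',x,.085),tool(.039,t),s)
```

```text
[ 0.02532098 -0.64704522  0.28366553]
delta [0.0085, 0.0009, 0.0039] [-0.0005, 0.0006, 0.0019] pos [0.6469 0.1684 0.0836] yaw [ 0.26  0.44  1.98 -0.64  0.2   2.38]
delta [0.0152, 0.0009, 0.0083] [-0.0005, 0.0006, 0.0019] pos [0.6469 0.1684 0.0836] yaw [ 0.26  0.44  1.98 -0.64  0.2   2.38]
```

>>> arm_command(
  deltas=[
    [[0.004, 0.001, 0.0015], [0, 0, 0]],
    [[0.008, 0.001, 0.0035], [0, 0, 0]],
    [[0.012, 0.001, 0.006], [0, 0, 0]],
    [[0.014, 0.001, 0.0075], [0, 0, 0]],
    [[0.014, 0.001, 0.0075], [0, 0, 0]],
  ],
)

```text
time_s: 28.68
position: [0.6614, 0.1675, 0.0846]
ee_rot: [-3.001, -0.06, -0.891]
force: [-0.1, 0.3, -0.4]
opening: -0.0001
finger_force: 0.0
```

>>> arm_command(
  deltas=[
    [[-0.01, 0, -0.006], [0, 0, 0]],
    [[-0.02, 0, -0.012], [0, 0, 0]],
    [[-0.035, 0, -0.022], [0, 0, 0]],
    [[-0.055, 0, -0.035], [0, -0.05, 0]],
    [[-0.08, 0, -0.055], [0, -0.1, 0]],
    [[-0.075, 0, -0.09], [0, -0.13, 0]],
    [[-0.06, 0, -0.13], [0, -0.13, 0]],
    [[-0.05, 0, -0.18], [0, -0.13, 0]],
    [[-0.05, 0, -0.2], [0, -0.13, 0]],
    [[-0.05, 0, -0.2], [0, -0.13, 0]],
  ],
)

```text
time_s: 29.92
position: [0.5112, 0.1621, 0.2275]
ee_rot: [-3.051, -0.062, -0.704]
force: [0.2, 0.1, 0.4]
opening: -0.0
finger_force: 0.0
```

Run:
```python
from k import *
from h import *
from asc import *
im,s=shot('wrist','w10'); print(s['position'],s['force'],s['time_s'],s['q'].round(2)); c,E=cam('wrist',s)
for x,z in ((-.11,.075),(0,.136),(0,.078)): print(x,z,proj(c,E,bp('w',x,z)).round(0))
asc(im,180,380,0,270,5)
delta(bp('w',0,.26),tool(.039,0))
```

```text
[0.5111964  0.1621417  0.22748365] [0.19238504 0.13649646 0.419462  ] 29.925 [ 0.31  0.08  1.93 -0.18  0.7   1.95]
-0.11 0.075 [278. 246.]
0 0.136 [278.  93.]
0 0.078 [278. 125.]
0 --------                        www-----
5 --------                        --------
10 --------                        ........
15 -.......                        ........
20 ........                        ........
25 ........              . .       ........
30 ........                        ........
35 ........                        ........
40 ........                        ........
45 ........                        ........
50 ..   ...                         .......
55 gggggggg                        ..--.-..
60 gggggggg                        .ggggggg
65 gggggggg                        .ggggggg
70 gggggggg                        .ggggggg
75 gggggg--+                      ---gggggg
80 gggggg--+                      ---gggggg
85 gggggg--+-----------w--ww------+--gggggg
90 gggggg--++++................++++--gggggg
95 gggggg###+++................+++###gggggg
100 gggggggg++--------------------++##ggggg
[... 914 characters left out ...]
g.....................-ggggggggg
210 ggggggggg......................ggggggggg
215 ggggggggg-.....................ggggggggg
220 ggggggggg......................ggggggggg
225 ggggggggg......................ggggggggg
230 ggggggggg......................ggggggggg
235 ggggggggg......................ggggggggg
240 ggggggggg......................ggggggggg
245 ggggggggg--------------........ggggggggg
250 gggggggggggggggggggggggggggggggggggggggg
255 ggggggggggggggggg--##--ggggggggggggggggg
260 ggggggggggggggggg--##--ggggggggggggggggg
265 ggggggggggggggggg--##--ggggggggggggggggg
delta [0.1377, -0.0001, 0.0288] [-0.0001, -0.4507, 0.0015] pos [0.5109 0.1619 0.226 ] yaw [ 0.31  0.08  1.93 -0.18  0.7   1.95]
```

>>> arm_command(
  deltas=[
    [[0.03, 0, 0], [0, -0.15, 0]],
    [[0.07, 0, 0.01], [0, -0.3, 0]],
    [[0.11, 0, 0.02], [0, -0.45, 0]],
    [[0.138, 0, 0.029], [0, -0.45, 0]],
    [[0.138, 0, 0.029], [0, -0.45, 0]],
    [[0.138, 0, 0.029], [0, -0.45, 0]],
  ],
)

```text
time_s: 30.72
position: [0.6461, 0.167, 0.2565]
ee_rot: [3.139, 0.063, -0.009]
force: [-0.2, -0.5, -0.2]
opening: 0.0005
finger_force: 0.0
```

Run:
```python
from k import *
from h import *
im,s=shot('wrist','w11'); print(s['position'],s['time_s']); c,E=cam('wrist',s)
for x,z in ((0.002,.075),(.03,.01),(.09,.01),(0,.142),(.125,.142)): print(x,z,proj(c,E,bp('w',x,z)).round(0))
i=cv2.blur(im,(3,3)).astype(int); d=i[:,:,0]-i[:,:,2]
for v in range(20,215,6): print(v,' '.join('%2d'%d[v,u] for u in range(220,342,6)),i[v,279])
```

```text
[0.64610597 0.16696952 0.25654285] 30.725
0.002 0.075 [277. 185.]
0.03 0.01 [277. 147.]
0.09 0.01 [277.  88.]
0 0.142 [277. 206.]
0.125 0.142 [277.  21.]
20 13 13 13 12 13 12 13 12 12 12 12 12 12 12 12 12 13 13 14 14 15 [192 188 180]
26  3  3  3  3  2  2  2  2  2  3  2  2  2  3  3  2  2  3  2  3  8 [253 253 251]
32  9  8  7  8  8  7  7  7  7  7  6  7  7  7  7  7  7  7  8  8  8 [245 243 238]
38 11 13 11 11 11 11 10 10 11 10 11 10 11 11 10 11 11 11 11 12  8 [231 228 220]
44 10 11 11 11 10 11 11 11 10 10 10 10 10 11 11 11 11 11 13  9  8 [230 228 220]
50 11 10 13 11 11 11 11 11 12 11 11 12 11 11 12 11 11 13  9 10 10 [231 228 220]
56 11 11 10 11 11 11 11 11 11 13 13 11 11 11 10 10 10 10 10 10  9 [229 226 216]
62 11 11 11 10  9  8 10 22 23 24 23 24 24 25 24 18  9 10 10 10  9 [240 232 217]
68 11 11 11  9 24 24 25 24 24 24 24 24 23 24 23 20  9 10 12 11  9 [241 231 217]
74 11 11 11 11 25 25 24 24 24 24 24 24 24 25 24 21  9 11 11 11 10 [240 231 216]
80 11 11 11 11 27 26 25 24 25 24 25 24 24 24 23 23 10 12 11 10  9 [240 231 216]
86 10 11 11 10 27 25 25 26 24 24 24 24 24 25 26 26 11 11 11 11 10 
[... 1017 characters left out ...]
 11 10 11 10 10 10 11 12 11 10 10 [241 239 230]
170 10 12 12 12 10 10 10 10 10 10 10 10 11  9 10  9 10 10 11 10 11 [241 239 231]
176 10 12 11 11 11 10 11 11 11 11 10 10 10 10 10 10 10 10 11  9 10 [234 232 224]
182 10 12 11 11 10 12 11 11 11 11 10 10 10 10 10 11 10 10 10 10 11 [234 231 224]
188 11 11 10 12 11 11 11 12 11 10 10 10 10 11 10 10 10  9 10  9 10 [238 236 228]
194  8 11 11 10 11 10 11 11 10 10 10 10 10 10 10  9 10 10 10  8  3 [241 240 231]
200  7 10 11 12 12 12 12 12 11 10 11 11 10 11 10 10  9 10  9  7  3 [231 229 220]
206  2  0  3  8  7  8  8  8  7  8  7  8  9  8  8  7  7  4  4  2  2 [178 179 170]
212 -15 -14  8  9  8  9  9  7  9  8  9  8  9  8  6  7  6  6 -10 -11 -10 [191 192 182]
```

```bash
python3 -c "
from plant import bot
print(bot.finish_job())"
```

```text
the job is handed in; nothing more can be done
None
```

I put both heels in their matching bins and handed in the job at about 31 s: camera readings showed both ledges empty, both flaps shut and each heel inside its bin, with nothing else seen to have moved.

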